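# Clear the layout table into its trays

### The job

Clear up after the layout job: lay the two rolls of tape flat in the two-bay wooden tray, one roll to a bay, lay the craft knife flat in the undivided tray, and stand each ink jar in the well of the jar rack that is made for its size. Keep the jars upright and set them down rather than dropping them. Leave the tape dispenser and the pencil cup where they stand.

Things in the scene. Friction and masses are not known exactly. Their poses are not given: they have to be found in the camera images.
- tape_wide: Full roll of cream paper masking tape lying flat on the table, 56 mm across and 25 mm high, with a 27 mm hole through its cardboard core. Loose, 60 g. Origin: centre of its underside; z up along the roll's axis.
- tape_narrow: Part-used, narrower roll of the same tape lying flat, 52 mm across and 19 mm high, same 27 mm hole. Loose, 40 g. Origin: centre of its underside; z up along the roll's axis.
- knife: Snap-off craft knife with its blade drawn in, lying flat: yellow body 18 mm wide and 12 mm high, black thumb slide standing to 15 mm, overall 135 mm long. Loose, 45 g. Origin: centre of its underside, at about mid-length (balance point); x along its length toward the steel mouth, z up.
- jar_large: Large straight-sided ink jar standing upright, pale grey body with black screw lid (closed): 60 mm across, 66 mm high, the lid being the top 16 mm and as wide as the body. Loose, 0.14 to 0.28 kg. Origin: centre of its underside; z up.
- jar_small: Small ink jar of the same make standing upright, pale grey with black screw lid (closed): 38 mm across, 54 mm high, lid the top 14 mm and as wide as the body. Loose, 0.05 to 0.12 kg. Origin: centre of its underside; z up.
- tape_tray: Two-bay light-wood tray, the tape tray: 122 mm (its x) by 162 mm (its y) by 22 mm high, open on top, walls 6 mm, floor 5 mm thick, one 6 mm divider 20 mm high across the middle. The two bays are alike, each 110 mm (x) by 72 mm (y) inside, centred at y = +39 mm and y = -39 mm. Fixed to the table. Origin: centre of its underside; z up; starts with its y within 9 degrees of the world's y.
- knife_tray: Undivided shallow light-wood tray, the knife tray: 86 mm (its x) by 170 mm (its y) by 15 mm high, open on top, walls 6 mm, floor 5 mm thick; inside 74 mm by 158 mm, long side along y. Fixed to the table. Origin: centre of its underside; z up; starts with its y within 9 degrees of the world's y.
- jar_rack: Light-wood jar rack, a block 104 mm (its x) by 165 mm (its y) by 28 mm high with two round flat-bottomed wells 20 mm deep (their floor 8 mm above the table): the large well, 80 mm across, centred at x = 0, y = -33.5 mm, and the small well, 58 mm across, centred at x = 0, y = +44.5 mm. Fixed to the table. Origin: centre of its underside; z up; starts with its y within 9 degrees of the world's y.
- dispenser: Bystander: cream desk tape dispenser, 150 mm (x) by 56 mm by 83 mm high, 0.7 kg, loose, at the right-hand end (-y) of the work. Origin: centre of its underside; z up.
- pencil_cup: Bystander: steel cup of pencils, 76 mm across, 95 mm high with pencils to 175 mm that lean out up to 35 mm from its axis, 0.35 kg, loose, at the left-hand end (+y) of the work. Origin: centre of its underside; z up.

How it is judged:
At the end, for the whole second after the job is handed in: Tape rolls flat on the floor of the two-bay tray, one per bay, within 15 mm of its middle along y; knife flat and wholly inside the undivided tray; each jar upright on the floor of its own size of well, within 12.5 mm of its centre along x and y; all released and at rest (((x of tape_wide in the frame of tape_tray between -0.034 and 0.034 m and y of tape_wide in the frame of tape_tray between 0.024 and 0.054 m and x of tape_narrow in the frame of tape_tray between -0.034 and 0.034 m and y of tape_narrow in the frame of tape_tray between -0.054 and -0.024 m) or (x of tape_wide in the frame of tape_tray between -0.034 and 0.034 m and y of tape_wide in the frame of tape_tray between -0.054 and -0.024 m and x of tape_narrow in the frame of tape_tray between -0.034 and 0.034 m and y of tape_narrow in the frame of tape_tray between 0.024 and 0.054 m)) and z of tape_wide in the frame of tape_tray between 0.002 and 0.009 m and angle between each of tape_wide, tape_narrow, knife, jar_large, jar_small's own z axis and vertical below 0.1 rad and z of tape_narrow in the frame of tape_tray between 0.002 and 0.009 m and x of knife in the frame of knife_tray between -0.033 and 0.033 m and y of knife in the frame of knife_tray between -0.018 and 0.018 m and z of knife in the frame of knife_tray between 0.002 and 0.009 m and x of jar_large in the frame of jar_rack between -0.0125 and 0.0125 m and y of jar_large in the frame of jar_rack between -0.046 and -0.021 m and z of jar_large in the frame of jar_rack between 0.005 and 0.012 m and x of jar_small in the frame of jar_rack between -0.0125 and 0.0125 m and y of jar_small in the frame of jar_rack between 0.032 and 0.057 m and z of jar_small in the frame of jar_rack between 0.005 and 0.012 m and linear speed of each of tape_wide, tape_narrow, knife, jar_large, jar_small below 0.02 m/s and angular speed of each of tape_wide, tape_narrow, knife, jar_large, jar_small below 0.3 rad/s); the robot touches nothing.
It fails at once if a jar is tipped more than 35 degrees from upright (angle between any of jar_large, jar_small's own z axis and vertical above 0.61 rad).
It fails at once if a jar is dropped (falls free by more than about 25 mm) ((linear speed of jar_large above 0.7 m/s and contact force between the fingers and jar_large below 0.05 N) or (linear speed of jar_small above 0.7 m/s and contact force between the fingers and jar_small below 0.05 N)).
It fails at once if the tape dispenser or the pencil cup is moved more than 25 mm (distance of any of dispenser, pencil_cup from where it was at the start of the episode above 0.025 m).
It also fails if it takes over 120 s, if anything falls off the work surface, if the arm or the gripper's body presses on something with over 40 N, if the wrist force passes 120 N, or if a joint passes its speed limit or range.

### The arm

A 7-joint arm with a two-finger parallel gripper is mounted at the origin on the work surface. World frame = base frame: x ahead of the robot, y to its left, z up, the work surface at z = 0. Lengths are in m, angles in rad, forces in N, time in s.
With the tool pointing down it reaches from about 0.425 to 0.925 m from the base axis. Payload 6.8 kg.
Tool frame: the origin (TCP) lies at the very end of the fingers, on their centre line; the grasp point (between the pads) lies 19 mm behind it (r.grip_depth is the distance from the TCP to the grasp point, in m); z points along the fingers, y is the direction in which the jaws open and shut (so a half turn about z gives the same grasp; the last joint's range is limited). The gripper opens to 85 mm and grips with 20 to 120 N. Pads are 22 mm wide; open, the fingers measure 114 mm over their backs; the gripper's body (76 mm by 85 mm) begins 54 mm behind the grasp point. The pads swing forward as they close: fully open they stand 13 mm farther back than shut.
Start: joints at [-1.42, 0.477, 0.022, 1.555, -0.011, 1.109, -0.083], TCP at [0.173, 0.653, 0.198] pointing down, gripper open.
Joint ranges: [-2.96, 2.96], [-0.34, 2.1], [-1.41, 1.46], [0.24, 2.44], [-1.37, 4.51], [0.17, 1.92], [-2.96, 2.96]. Speed limits (rad/s): [2.39, 2.39, 3.14, 3.14, 3.14, 3.14, 3.14].

### API

Orientations are given as a rotation vector (axis times angle).
In Python, from bench import status, eyes, workorder, spotter, r gives the robot as it stands.
- The arm moves only by the tool drive_tool, never from a script. Its argument "commands" is a list of rows, each an object of numbers: "rx", "ry", "rz": the turn, a rotation vector about the world's x, y, z normalised to -1 to 1, where 1 is 8 degrees; "tx", "ty", "tz": the shift along the world's x, y, z normalised to -1 to 1, where 1 is 20 mm; "grip": the closure, from -1 (fully open) to 1 (shut). A call has 1 to 10 rows; each row shifts and turns the commanded pose from where the row before left it; what a row does not reach is not made up. A row lasts 1/8 s, in which the tool goes at most 62.5 mm and 10.7 degrees, less where a joint would pass 70% of its speed; a pose out of reach is approached as far as the arm can. A call with a number of a shift or a turn outside -1 to 1 is refused whole. A call with a gripper value outside its range is refused whole. The fingers move at their own pace and stop on an object; "grip_force" is the grip in N (left out, the last holds). Time passes only in rows, so rows that do not move let the fingers close. It gives the time, the measured TCP pose, the force and the opening at its end, in the units of the state.
- status.get_obs(): the state, without advancing time (a new reading comes with each control period).
- eyes.grab_frame(name): name is "scene" or "top" or "wrist"; returns a dict with "frame" (384x512x3 uint8, blue, green, red), "range_z" (384x512 float32, m along the optical axis (not along the pixel's ray), 0 where there is no reading), "fx", "fy", "cx", "cy" (pixels), "T" (4x4, takes a point from camera to world coordinates); the wrist camera has in their place "T_tool_cam" (4x4, takes a point from camera to tool coordinates, whose origin is the TCP and whose axes are the flange's). Camera axes: x right, y down, z forward; pixel columns grow to the right and rows downward; lengths in m; the calibration is good to about 2 mm. A picture is of the moment at which its call begins: read the wrist's pose just before it.
- workorder.hand_in(): hands the job in, once; it reports no verdict.
Trained networks look in the newest picture that a camera, given by its name, has taken for a name from the list of things; names that differ only in an ending like _2 or _b are one class to them, and where a whole thing is asked for, a point or a joint stands for the part that bears it (a point fixed in the world has none). Each returns a list of dicts, best first, with "confidence" (0 to 1); they miss things now and then, are a little off and sometimes report something else, mostly with a low value. They report only what shows in the picture. A call takes as long as a camera call.
- spotter.boxes_of(camera, target): "position" ([column, row] as shares, 0 to 1, of the picture: columns of its width, rows of its height, amid what is visible of it).
- spotter.masks_of(camera, target): "mask" (384x512 bool, what is visible of it) and "position" ([column, row] as shares, 0 to 1, of the picture: columns of its width, rows of its height, amid what is visible of it).
The state is a dict: "clock": time; "joints": joint angles; "qvel": joint speeds; "tau": joint torques, N m; "tcp_pos": TCP position; "orientation": TCP orientation; "contact_force": force on the tool from outside, world axes, zero at the start; "moment": the same for the moment, N m; "grip_width": finger opening in m.
Only numpy, scipy, OpenCV 4.12 (cv2) and the standard library are available. Lean on these libraries where they do the work, as an engineer would, in place of code of your own. Each camera call takes 0.05 s, during which the arm holds its last target.

## Working session

There is one attempt and no reset: what is moved stays moved. The work goes in short steps, Python scripts to look and compute and a tool call to move; the robot and the scene stay as the last step left them, time stands still between calls to the robot, and variables do not carry over. Pictures are saved under pics/ and viewed, and the job is handed in when it is done.

Besides the shell and the picture viewer there is one more tool, called as name(argument=value, ...) on one line, values as JSON. drive_tool: Moves the arm, as the interface text tells. Scaled input: -1 to 1 covers 20 mm each way for a shift and 8 degrees each way for a turn. Its arguments: {"type":"object","properties":{"commands":{"type":"array","items":{"type":"object","properties":{"rx":{"type":"number"},"ry":{"type":"number"},"rz":{"type":"number"},"tx":{"type":"number"},"ty":{"type":"number"},"tz":{"type":"number"},"grip":{"type":"number"}}}},"grip_force":{"type":"number"}},"required":["commands"]}

```bash
mkdir -p pics; ls
cat > h.py <<'E'
import numpy as np,cv2
from bench import status, eyes, workorder, spotter, r
from scipy.spatial.transform import Rotation as R
def cloud(f,T=None):
    z=f["range_z"].astype(float);v,u=np.mgrid[0:z.shape[0],0:z.shape[1]]
    P=np.stack([(u-f["cx"])/f["fx"]*z,(v-f["cy"])/f["fy"]*z,z],-1)
    T=f["T"] if T is None else T
    W=P@T[:3,:3].T+T[:3,3]; W[z<=0]=np.nan
    return W
def wristT(f,o):
    T=np.eye(4);T[:3,:3]=R.from_rotvec(o["orientation"]).as_matrix();T[:3,3]=o["tcp_pos"]
    return T@f["T_tool_cam"]
E
python3 - <<'E'
from h import *
o=status.get_obs();print(o)
for c in("scene","top"):
    f=eyes.grab_frame(c);cv2.imwrite(f"pics/{c}0.png",f["frame"])
    W=cloud(f);np.savez(f"{c}0.npz",W=W,im=f["frame"])
    print(c,f["T"].round(3).tolist(),f["fx"])
    for n in "tape_wide tape_narrow knife jar_large jar_small tape_tray knife_tray jar_rack dispenser pencil_cup".split():
        for m in spotter.masks_of(c,n)[:2]:
            p=W[m["mask"]];p=p[~np.isnan(p[:,0])]
            if len(p)==0: print(n,'nodepth');continue
            print(n,round(m["confidence"],2),np.round(m["position"],3),len(p),np.median(p,0).round(3),p.min(0).round(3),p.max(0).round(3))
print(status.get_obs()["clock"])
E
```

```text
pics
{'clock': 0.0, 'joints': array([-1.42009404,  0.47780899,  0.02231766,  1.55647187, -0.01148053,
        1.10930094, -0.08309095]), 'qvel': array([-0.00227948,  0.00099175, -0.00034771,  0.00076538, -0.00083187,
       -0.00100381,  0.00078802]), 'tau': array([ 3.40745892e-04, -5.96439064e+01,  1.60770714e+00, -2.81213075e+01,
        1.23617897e-02,  9.09469934e-03,  3.80202067e-06]), 'tcp_pos': array([0.17258993, 0.65187301, 0.19711077]), 'orientation': array([-4.05288273e-01, -3.11524396e+00,  2.91968626e-03]), 'contact_force': array([-0.11497904, -1.09345705,  0.69598775]), 'moment': array([-0.00114614, -0.03977219,  0.03655784]), 'grip_width': 0.08567733764897162}
scene [[-0.255, 0.762, -0.596, 1.366], [0.967, 0.207, -0.15, 0.223], [0.009, -0.614, -0.789, 1.162], [0.0, 0.0, 0.0, 1.0]] 483.2109341373841
tape_wide 0.59 [0.418 0.42 ] 242 [ 0.435 -0.15   0.023] [ 0.403 -0.177 -0.004] [ 0.46  -0.124  0.034]
tape_narrow 0.46 [0.501 0.445] 203 [ 0.445 -0.026  0.018] [ 0.415 -0.052 -0.002] [0.468 0.    0.026]
knife 0.48 [0.619 0.465] 193 [0.417 0.161 0.012] [ 0.349  0.146 -0.001] [
[... 1935 characters left out ...]

tape_tray 0.24 [0.812 0.554] 952 [ 0.451 -0.475  0.035] [ 0.374 -0.538 -0.003] [ 0.524 -0.446  0.086]
knife_tray 0.71 [0.524 0.424] 1244 [ 0.64  -0.012  0.006] [ 0.59  -0.098 -0.004] [0.692 0.076 0.021]
knife_tray 0.36 [0.225 0.568] 652 [0.442 0.489 0.067] [ 0.406  0.452 -0.004] [0.479 0.527 0.178]
jar_rack 0.72 [0.656 0.416] 1673 [ 0.641 -0.231  0.024] [ 0.579 -0.326 -0.009] [ 0.707 -0.145  0.035]
jar_rack 0.58 [0.394 0.465] 1820 [0.586 0.224 0.006] [ 0.517  0.138 -0.006] [0.656 0.319 0.029]
dispenser 0.9 [0.816 0.549] 996 [ 0.453 -0.474  0.034] [ 0.374 -0.538 -0.004] [ 0.528 -0.446  0.086]
pencil_cup 0.97 [0.22  0.574] 694 [0.442 0.492 0.067] [ 0.405  0.452 -0.004] [0.477 0.586 0.178]
1.1
```

View pictures.

View pics/top0.png

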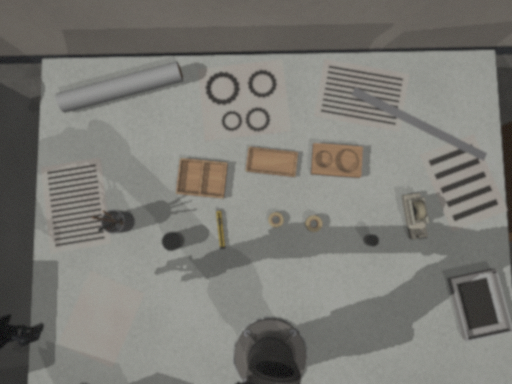

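View pics/scene0.png

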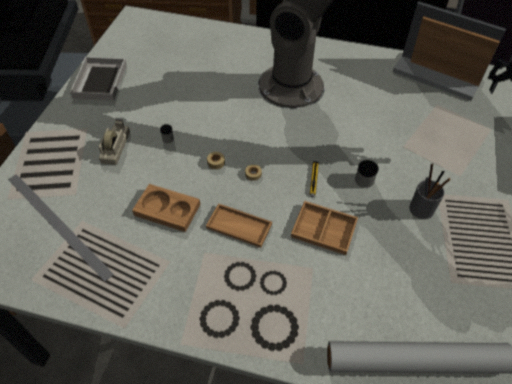

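```bash
cat > fit.py <<'E'
from h import *
from scipy.optimize import least_squares
for c in("top","scene"):
    W=np.load(f"{c}0.npz")["W"].reshape(-1,3);W=W[~np.isnan(W[:,0])]
    def near(x,y,rad,z0,z1):
        m=(np.hypot(W[:,0]-x,W[:,1]-y)<rad)&(W[:,2]>z0)&(W[:,2]<z1);return W[m]
    print(c,"table z",np.median(near(.5,.05,.05,-.02,.02)[:,2]).round(4) )
    for n,x,y,rad,h in(("tw",.43,-.15,.05,.025),("tn",.443,-.025,.045,.019),("jl",.378,.311,.05,.066),("js",.374,-.332,.05,.054)):
        p=near(x,y,rad,h-.006,h+.008)
        e,s,_=cv2.minAreaRect(p[:,:2].astype(np.float32)); cc,rr=cv2.minEnclosingCircle(p[:,:2].astype(np.float32))
        print(n,len(p),p[:,:2].mean(0).round(4),np.round(cc,4),round(rr,4),p[:,2].mean().round(4))
    p=near(.417,.161,.1,.007,.022); print("knife",cv2.minAreaRect(p[:,:2].astype(np.float32)),p.mean(0).round(4))
    k=near(.417,.161,.1,.0135,.022);print(" slide",len(k),k.mean(0).round(4))
    for n,x,y,z0,z1,w,l in(("tape_tray",.585,.224,.015,.032,.122,.162),("knife_tray",.64,-.014,.0105,.025,.086,.17),("rack",.641,-.23,.02,.036,.104,.165)):
        p=near(x,y,.115,z0,z1)[:,:2]
        # fit rectangle: trim outliers w/ percentiles over angle
        best=None
        for a in np.radians(np.arange(-12,12.1,.25)):
            q=p@np.array([[np.cos(a),-np.sin(a)],[np.sin(a),np.cos(a)]])
            lo,hi=np.percentile(q,1,0),np.percentile(q,99,0)
            s=np.prod(hi-lo)
            if best is None or s<best[0]: best=(s,a,lo,hi)
        s,a,lo,hi=best;Rm=np.array([[np.cos(a),-np.sin(a)],[np.sin(a),np.cos(a)]])
        print(n,len(p),"yaw",np.degrees(a).round(2),"ctr",(Rm@((lo+hi)/2)).round(4),"size",(hi-lo).round(4),w,l)
E
python3 fit.py
```

```text
top table z 0.0001
tw 177 [ 0.4285 -0.1491] [ 0.4284 -0.1492] 0.028 0.0247
tn 136 [ 0.4432 -0.0237] [ 0.4433 -0.0242] 0.0256 0.019
jl 278 [0.3774 0.3133] [0.3774 0.3146] 0.0307 0.066
js 120 [ 0.3732 -0.3325] [ 0.3729 -0.3328] 0.02 0.0539
knife ((0.4202914237976074, 0.14734873175621033), (0.1448964774608612, 0.14853107929229736), 13.624238014221191) [0.4133 0.1608 0.0118]
 slide 58 [0.4084 0.1614 0.0151]
tape_tray 386 yaw -6.25 ctr [0.586  0.2243] size [0.1213 0.1611] 0.122 0.162
knife_tray 273 yaw -7.5 ctr [ 0.6399 -0.0125] size [0.0858 0.1691] 0.086 0.17
rack 896 yaw -5.25 ctr [ 0.6398 -0.2311] size [0.1034 0.1636] 0.104 0.165
scene table z 0.0003
tw 175 [ 0.4294 -0.1502] [ 0.4283 -0.1536] 0.0315 0.025
tn 152 [ 0.4431 -0.0244] [ 0.4418 -0.0252] 0.0275 0.019
jl 264 [0.3773 0.3124] [0.3749 0.3112] 0.0323 0.0656
js 93 [ 0.3735 -0.3331] [ 0.3717 -0.3353] 0.0217 0.0537
knife ((0.4306972026824951, 0.1462675780057907), (0.1359730064868927, 0.170500248670578), 86.3031005859375) [0.4162 0.1613 0.0123]
 slide 76 [0.4231 0.1614 0.0156]
tape_tray 550 yaw -6.75 ctr [0.5842 0.2229] size [0.1243 0.161 ] 0.122 0.162
knife_tray 392 yaw -8.25 ctr [ 0.6385 -0.0144] size [0.0894 0.1694] 0.086 0.17
rack 1122 yaw -5.75 ctr [ 0.6379 -0.2323] size [0.1055 0.1645] 0.104 0.165
```

```bash
cat > d.py <<'E'
import sys
from h import *
# usage: d.py x y z jawdeg -> units to go
o=status.get_obs();M=R.from_rotvec(o["orientation"]).as_matrix()
jy=np.degrees(np.arctan2(M[1,1],M[0,1]))
print("t",round(o["clock"],2),"tcp",o["tcp_pos"].round(4),"jaw",jy.round(2),"tilt",M[:,2].round(3),"w",round(o["grip_width"],4),"F",o["contact_force"].round(1),"q7",o["joints"][6].round(2))
if len(sys.argv)>3:
    t=np.array([float(v) for v in sys.argv[1:4]]);u=(t-o["tcp_pos"])/.02
    print("units",u.round(2))
    if len(sys.argv)>4:
        a=(float(sys.argv[4])-jy+90)%180-90;print("rz",(a/8).round(2))
E
python3 - <<'E'
from h import *
print(r.grip_depth,[a for a in dir(r) if a[0]!='_'])
p=np.load("top0.npz")["W"].reshape(-1,3)
m=(abs(p[:,0]-.415)<.09)&(abs(p[:,1]-.161)<.03)&(p[:,2]>.007)&(p[:,2]<.022);k=p[m]
print("knife",cv2.minAreaRect(k[:,:2].astype(np.float32)),k.mean(0))
c,s=np.cos(np.radians(-5.4)),np.sin(np.radians(-5.4))
q=(p[:,:2]-[.6393,-.2315])@np.array([[c,-s],[s,c]])
for n,y,rad in(("L",-.0335,.04),("S",.0445,.029)):
    m=(np.hypot(q[:,0],q[:,1]-y)<rad+.006)&(p[:,2]<.013)&(p[:,2]>0)
    print(n,m.sum(),cv2.minEnclosingCircle(p[m][:,:2].astype(np.float32)),p[m].mean(0).round(4))
E
```

```text
0.0187 ['Unreachable', 'grip_depth']
knife ((0.41553544998168945, 0.15911445021629333), (0.03939015418291092, 0.13307778537273407), 87.60607147216797) [0.41403674 0.1620038  0.01193717]
L 395 ((0.6389058828353882, -0.2672821581363678), 0.039556100964546204) [ 0.6393 -0.2672  0.008 ]
S 206 ((0.6461832523345947, -0.18907848000526428), 0.028210243210196495) [ 0.6462 -0.1892  0.0081]
```

drive_tool(commands=[{"tx": 0.2, "ty": -1, "rz": -1, "grip": -1}, {"tx": 0.2, "ty": -1, "rz": -1}, {"tx": 0.2, "ty": -1, "rz": -1}, {"tx": 0.2, "ty": -1, "rz": -1}, {"tx": 0.2, "ty": -1, "rz": -1}, {"tx": 0.2, "ty": -1, "rz": -1}, {"tx": 0.2, "ty": -1, "rz": -1}, {"tx": 0.2, "ty": -1, "rz": -1}, {"tx": 0.2, "ty": -1, "rz": -1}, {"tx": 0.2, "ty": -1, "rz": -1}], grip_force=50)

```text
validation failed for argument at $.co...
```

```bash
python3 d.py .3774 .314 .14 -6
```

```text
t 1.1 tcp [0.1727 0.6525 0.1981] jaw 75.17 tilt [-0. -0. -1.] w 0.0858 F [-0.8 -0.6  0.3] q7 -0.08
units [ 10.23 -16.93  -2.9 ]
rz -10.15
```

drive_tool(commands=[{"tx": 0.2, "ty": -1, "tz": 0, "rx": 0, "ry": 0, "rz": -1, "grip": -1}], grip_force=50)

```text
clock: 1.23
tcp_pos: [0.1759, 0.6333, 0.1979]
orientation: [-0.624, -3.078, -0.001]
contact_force: [0.1, -0.6, 0.4]
grip_width: 0.0856
```

drive_tool(commands=[{"tx": 0.2, "ty": -1, "tz": 0, "rx": 0, "ry": 0, "rz": -1, "grip": -1}, {"tx": 0.2, "ty": -1, "tz": 0, "rx": 0, "ry": 0, "rz": -1, "grip": -1}, {"tx": 0.2, "ty": -1, "tz": 0, "rx": 0, "ry": 0, "rz": -1, "grip": -1}, {"tx": 0.2, "ty": -1, "tz": 0, "rx": 0, "ry": 0, "rz": -1, "grip": -1}, {"tx": 0.2, "ty": -1, "tz": 0, "rx": 0, "ry": 0, "rz": -1, "grip": -1}, {"tx": 0.2, "ty": -1, "tz": 0, "rx": 0, "ry": 0, "rz": -1, "grip": -1}, {"tx": 0.2, "ty": -1, "tz": 0, "rx": 0, "ry": 0, "rz": -1, "grip": -1}, {"tx": 0.5, "ty": -1, "tz": 0, "rx": 0, "ry": 0, "rz": -1, "grip": -1}, {"tx": 0.8, "ty": -1, "tz": 0, "rx": 0, "ry": 0, "rz": -1, "grip": -1}])

```text
clock: 2.35
tcp_pos: [0.2306, 0.4521, 0.1983]
orientation: [-2.316, -2.121, -0.0]
contact_force: [-0.2, 0.5, 0.4]
grip_width: 0.0855
```

```bash
python3 d.py .3774 .314 .12 -6
```

```text
t 2.35 tcp [0.2306 0.4521 0.1983] jaw -5.03 tilt [-0.  0. -1.] w 0.0855 F [-0.2  0.5  0.4] q7 -1.23
units [ 7.34 -6.91 -3.91]
rz -0.12
```

drive_tool(commands=[{"tx": 0.92, "ty": -0.86, "tz": 0, "rx": 0, "ry": 0, "rz": -0.12, "grip": -1}, {"tx": 0.92, "ty": -0.86, "tz": 0, "rx": 0, "ry": 0, "rz": 0, "grip": -1}, {"tx": 0.92, "ty": -0.86, "tz": -0.5, "rx": 0, "ry": 0, "rz": 0, "grip": -1}, {"tx": 0.92, "ty": -0.86, "tz": -0.6, "rx": 0, "ry": 0, "rz": 0, "grip": -1}, {"tx": 0.92, "ty": -0.86, "tz": -0.7, "rx": 0, "ry": 0, "rz": 0, "grip": -1}, {"tx": 0.92, "ty": -0.86, "tz": -0.7, "rx": 0, "ry": 0, "rz": 0, "grip": -1}, {"tx": 0.92, "ty": -0.86, "tz": -0.7, "rx": 0, "ry": 0, "rz": 0, "grip": -1}, {"tx": 0.92, "ty": -0.86, "tz": -0.7, "rx": 0, "ry": 0, "rz": 0, "grip": -1}, {"tx": 0, "ty": 0, "tz": 0, "rx": 0, "ry": 0, "rz": 0, "grip": -1}])

```text
clock: 3.48
tcp_pos: [0.3792, 0.3126, 0.1194]
orientation: [2.332, 2.104, -0.002]
contact_force: [-0.0, 0.2, 0.2]
grip_width: 0.0856
```

```bash
python3 d.py .3774 .314 .028 -6
python3 - <<'E'
from h import *
o=status.get_obs();f=eyes.grab_frame("wrist");W=cloud(f,wristT(f,o));cv2.imwrite("pics/w1.png",f["frame"])
p=W.reshape(-1,3);m=(p[:,2]>.06)&(p[:,2]<.072);q=p[m][:,:2].astype(np.float32);print(len(q),q.mean(0),cv2.minEnclosingCircle(q))
E
```

```text
t 3.48 tcp [0.3792 0.3126 0.1194] jaw -5.89 tilt [-0.    -0.002 -1.   ] w 0.0856 F [-0.   0.2  0.2] q7 -0.75
units [-0.09  0.07 -4.57]
rz -0.01
4038 [0.37581435 0.31500453] ((0.37558892369270325, 0.3132193684577942), 0.030793193727731705)
```

View pics/w1.png

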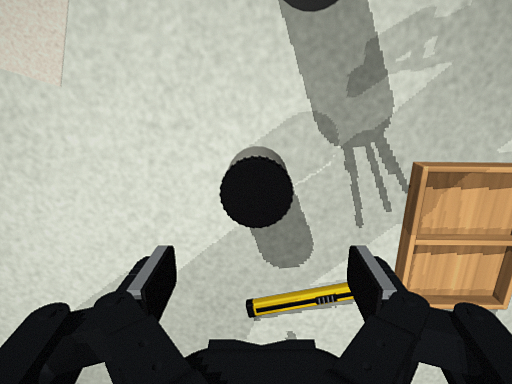

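drive_tool(commands=[{"tx": -0.12, "ty": 0.06, "tz": -0.91, "rx": 0, "ry": 0, "rz": 0, "grip": -1}, {"tx": 0, "ty": 0, "tz": -0.91, "rx": 0, "ry": 0, "rz": 0, "grip": -1}, {"tx": 0, "ty": 0, "tz": -0.91, "rx": 0, "ry": 0, "rz": 0, "grip": -1}, {"tx": 0, "ty": 0, "tz": -0.91, "rx": 0, "ry": 0, "rz": 0, "grip": -1}, {"tx": 0, "ty": 0, "tz": -0.91, "rx": 0, "ry": 0, "rz": 0, "grip": -1}, {"tx": 0, "ty": 0, "tz": 0, "rx": 0, "ry": 0, "rz": 0, "grip": 1}, {"tx": 0, "ty": 0, "tz": 0, "rx": 0, "ry": 0, "rz": 0, "grip": 1}, {"tx": 0, "ty": 0, "tz": 0, "rx": 0, "ry": 0, "rz": 0, "grip": 1}, {"tx": 0, "ty": 0, "tz": 0, "rx": 0, "ry": 0, "rz": 0, "grip": 1}], grip_force=50)

```text
clock: 4.65
tcp_pos: [0.375, 0.3197, 0.0331]
orientation: [-2.326, -2.104, -0.004]
contact_force: [-3.3, -1.1, 24.0]
grip_width: 0.0123
```

```bash
python3 d.py .638 -.266 .1
```

```text
t 4.65 tcp [0.375  0.3197 0.0331] jaw -5.72 tilt [-0.002  0.006 -1.   ] w 0.0123 F [-3.3 -1.1 24. ] q7 -0.67
units [ 13.15 -29.28   3.35]
```

Run:
```python
from h import *
o=status.get_obs();f=eyes.grab_frame("wrist");cv2.imwrite("pics/w2.png",f["frame"])
f=eyes.grab_frame("scene");cv2.imwrite("pics/s2.png",cv2.resize(f["frame"][90:290,250:512],None,fx=3,fy=3))
```

```text
(no output)
```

View pics/w2.png

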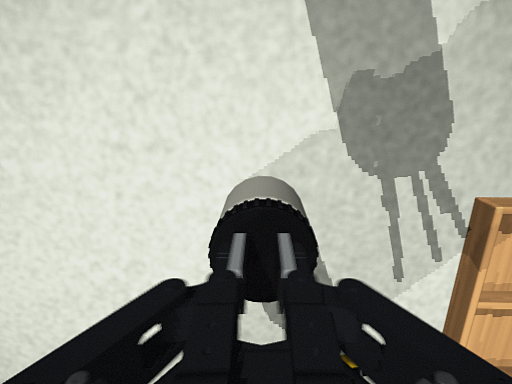

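View pics/s2.png

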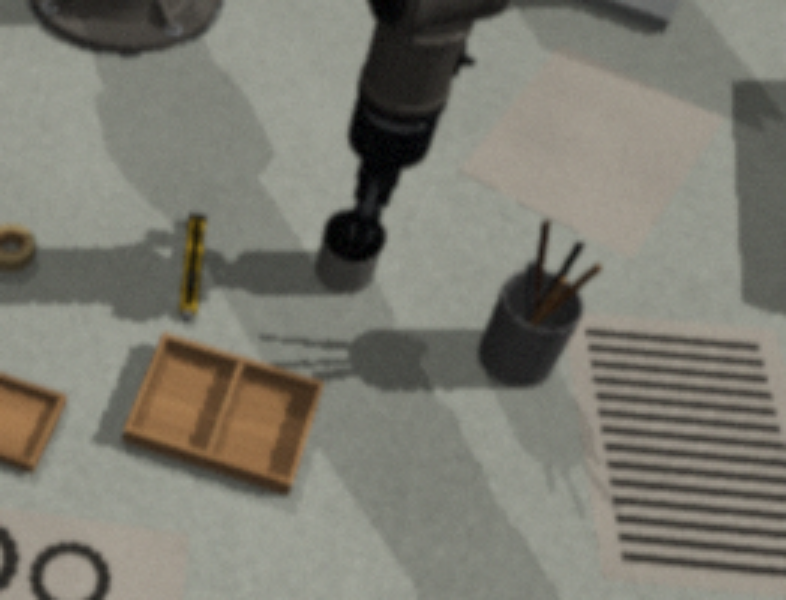

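Run:
```python
from h import *
o=status.get_obs();f=eyes.grab_frame("wrist");W=cloud(f,wristT(f,o));Tl=cloud(f,f["T_tool_cam"])
print(f["T_tool_cam"].round(3))
for u,v in((237,245),(237,265),(285,245),(285,265),(262,230),(262,250),(262,275),(262,295),(230,215),(262,190),(220,350),(300,350)):
    print(u,v,W[v,u].round(4),Tl[v,u].round(4))
m=(W[...,2]>.045)&(W[...,2]<.08)
print(status.get_obs()["contact_force"])
```

```text
[[-0.001 -0.952 -0.307  0.078]
 [ 1.    -0.001  0.     0.   ]
 [-0.001 -0.307  0.952 -0.175]
 [ 0.     0.     0.     1.   ]]
237 245 [0.3662 0.3273 0.0748] [ 0.0066 -0.0119 -0.0419]
237 265 [0.3675 0.3268 0.0927] [ 0.0063 -0.0105 -0.0599]
285 245 [0.3901 0.3256 0.0762] [ 0.0072  0.012  -0.0432]
285 265 [0.3887 0.3251 0.0937] [ 0.0068  0.0107 -0.0607]
262 230 [0.3792 0.3304 0.0666] [ 0.0109  0.0006 -0.0336]
262 250 [0.379  0.3305 0.0881] [ 0.0112  0.0006 -0.0552]
262 275 [0.3786 0.327  0.1026] [ 0.0077  0.0005 -0.0697]
262 295 [0.3776 0.3175 0.1027] [-0.0019  0.0005 -0.0699]
230 215 [0.3633 0.3395 0.0642] [ 0.0184 -0.0161 -0.0312]
262 190 [0.3805 0.342  0.0338] [ 0.0223  0.0007 -0.0008]
220 350 [0.3685 0.3361 0.1483] [ 0.0161 -0.0103 -0.1154]
300 350 [0.3888 0.3338 0.1482] [ 0.0159  0.0102 -0.1152]
[-2.92250354  1.02520662 24.84062939]
```

drive_tool(commands=[{"tx": 0, "ty": 0, "tz": 0.2, "rx": 0, "ry": 0, "rz": 0, "grip": 1}, {"tx": 0, "ty": 0, "tz": 0.2, "rx": 0, "ry": 0, "rz": 0, "grip": 1}, {"tx": 0, "ty": 0, "tz": 0.2, "rx": 0, "ry": 0, "rz": 0, "grip": 1}, {"tx": 0, "ty": 0, "tz": 0.2, "rx": 0, "ry": 0, "rz": 0, "grip": 1}])

```text
clock: 5.3
tcp_pos: [0.3754, 0.316, 0.0453]
orientation: [2.331, 2.106, -0.001]
contact_force: [0.4, -0.3, -0.5]
grip_width: -0.0001
```

```bash
python3 d.py
python3 - <<'E'
from h import *
o=status.get_obs();f=eyes.grab_frame("wrist");W=cloud(f,wristT(f,o));Tl=cloud(f,f["T_tool_cam"])
cv2.imwrite("pics/w3.png",f["frame"])
for u in(237,285,262):
  print(u,[(v,Tl[v,u].round(3).tolist()) for v in range(190,300,10)])
E
```

```text
t 5.3 tcp [0.3754 0.316  0.0453] jaw -5.79 tilt [-0. -0. -1.] w -0.0001 F [ 0.4 -0.3 -0.5] q7 -0.69
237 [(190, [0.022, -0.015, -0.001]), (200, [0.023, -0.013, -0.02]), (210, [0.017, -0.013, -0.02]), (220, [0.011, -0.014, -0.02]), (230, [0.004, -0.014, -0.02]), (240, [-0.002, -0.014, -0.021]), (250, [0.006, -0.012, -0.046]), (260, [0.007, -0.011, -0.056]), (270, [0.012, -0.009, -0.072]), (280, [0.012, -0.009, -0.079]), (290, [0.011, -0.008, -0.084])]
285 [(190, [0.023, 0.015, -0.003]), (200, [0.023, 0.013, -0.02]), (210, [0.017, 0.014, -0.02]), (220, [0.011, 0.014, -0.02]), (230, [0.004, 0.014, -0.019]), (240, [-0.002, 0.014, -0.021]), (250, [0.007, 0.012, -0.047]), (260, [0.006, 0.011, -0.056]), (270, [0.011, 0.01, -0.072]), (280, [0.012, 0.009, -0.08]), (290, [0.012, 0.009, -0.085])]
262 [(190, [0.027, 0.001, -0.015]), (200, [0.023, 0.001, -0.02]), (210, [0.017, 0.001, -0.021]), (220, [0.01, 0.001, -0.019]), (230, [0.004, 0.001, -0.02]), (240, [0.01, 0.001, -0.043]), (250, [0.01, 0.001, -0.053]), (260, [0.011, 0.001, -0.063]), (270, [0.011, 0.001, -0.071]), (280, [0.006, 0.001, -0.07]), (290, [0.0, 0.001, -0.07])]
```

View pics/w3.png

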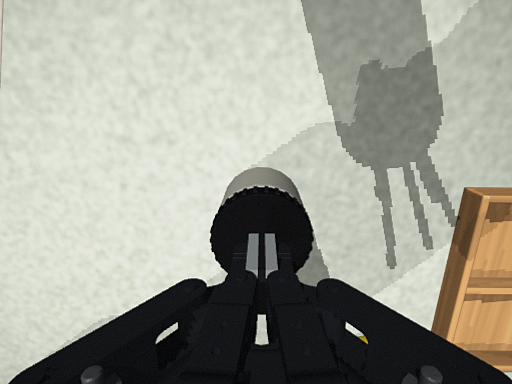

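drive_tool(commands=[{"tx": 0, "ty": 0, "tz": 1, "rx": 0, "ry": 0, "rz": 0, "grip": -0.2}, {"tx": 0, "ty": 0, "tz": 1, "rx": 0, "ry": 0, "rz": 0, "grip": -0.4}, {"tx": 0, "ty": 0, "tz": 0.5, "rx": 0, "ry": 0, "rz": 0, "grip": -0.4}, {"tx": 0, "ty": 0, "tz": 0, "rx": 0, "ry": 0, "rz": 0, "grip": -0.4}, {"tx": 0, "ty": 0, "tz": 0, "rx": 0, "ry": 0, "rz": 0, "grip": -0.4}, {"tx": 0, "ty": 0, "tz": 0, "rx": 0, "ry": 0, "rz": 0, "grip": -0.4}])

```text
clock: 6.1
tcp_pos: [0.3752, 0.3157, 0.0944]
orientation: [2.331, 2.106, -0.002]
contact_force: [0.6, 0.3, -0.5]
grip_width: 0.0596
```

```bash
cat > tip.py <<'E'
import sys
from h import *
o=status.get_obs();f=eyes.grab_frame("wrist");W=cloud(f,wristT(f,o));Tl=cloud(f,f["T_tool_cam"])
cv2.imwrite("pics/%s.png"%sys.argv[1],f["frame"])
z=Tl[...,2];m=(abs(Tl[...,0])<.016)&(z<-.022)&(z>-.07)
print("w",o["grip_width"],"tcp",o["tcp_pos"].round(4))
for s in(-1,1):
    p=Tl[m&(s*Tl[...,1]>0)];
    if not len(p):continue
    i=np.argsort(-p[:,2])[:15];print(s,len(p),p[i].mean(0).round(4),"y range",p[:,1].min().round(4),p[:,1].max().round(4))
p=W.reshape(-1,3);p=p[~np.isnan(p[:,0])];q=p[(abs(p[:,2]-.066)<.006)&(np.hypot(p[:,0]-.377,p[:,1]-.313)<.05)][:,:2].astype(np.float32)
if len(q):print("lid",len(q),cv2.minEnclosingCircle(q),q.mean(0))
E
python3 tip.py w4; python3 d.py
```

```text
w 0.05961656611654638 tcp [0.3752 0.3157 0.0944]
-1 1467 [-0.0008 -0.0296 -0.0381] y range -0.0434 -0.0291
1 1469 [ 0.0003  0.0303 -0.0381] y range 0.0298 0.0442
lid 4861 ((0.3756060004234314, 0.3133220970630646), 0.030870888382196426) [0.375799   0.31521985]
t 6.15 tcp [0.3753 0.3158 0.0945] jaw -5.79 tilt [-0.001 -0.001 -1.   ] w 0.0599 F [-0.1 -0.7 -0.1] q7 -0.74
```

View pics/w4.png

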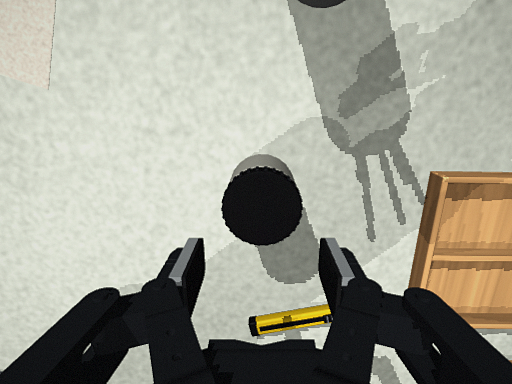

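drive_tool(commands=[{"tx": 0.02, "ty": -0.12, "tz": 0, "rx": 0, "ry": 0, "rz": 0, "grip": -1}, {"tx": 0, "ty": 0, "tz": 0, "rx": 0, "ry": 0, "rz": 0, "grip": -1}, {"tx": 0, "ty": 0, "tz": -0.9, "rx": 0, "ry": 0, "rz": 0, "grip": -1}, {"tx": 0, "ty": 0, "tz": -0.9, "rx": 0, "ry": 0, "rz": 0, "grip": -1}, {"tx": 0, "ty": 0, "tz": -0.9, "rx": 0, "ry": 0, "rz": 0, "grip": -1}, {"tx": 0, "ty": 0, "tz": -0.9, "rx": 0, "ry": 0, "rz": 0, "grip": -1}, {"tx": 0, "ty": 0, "tz": -0.5, "rx": 0, "ry": 0, "rz": 0, "grip": -1}, {"tx": 0, "ty": 0, "tz": -0.45, "rx": 0, "ry": 0, "rz": 0, "grip": -1}, {"tx": 0, "ty": 0, "tz": 0, "rx": 0, "ry": 0, "rz": 0, "grip": -1}])

```text
clock: 7.28
tcp_pos: [0.3758, 0.3136, 0.0038]
orientation: [2.331, 2.106, -0.001]
contact_force: [-0.3, -0.1, -0.7]
grip_width: 0.0854
```

```bash
python3 d.py;python3 tip.py w5
```

```text
t 7.28 tcp [0.3758 0.3136 0.0038] jaw -5.79 tilt [-0.    -0.001 -1.   ] w 0.0854 F [-0.3 -0.1 -0.7] q7 -0.64
w 0.08540841552152874 tcp [0.3758 0.3136 0.0038]
-1 5354 [ 0.0153 -0.0257 -0.032 ] y range -0.0563 -0.0003
1 5300 [ 0.0143  0.0256 -0.0265] y range 0.0001 0.0569
lid 13769 ((0.3778354227542877, 0.32280126214027405), 0.04878954216837883) [0.37601036 0.31646734]
```

View pics/w5.png

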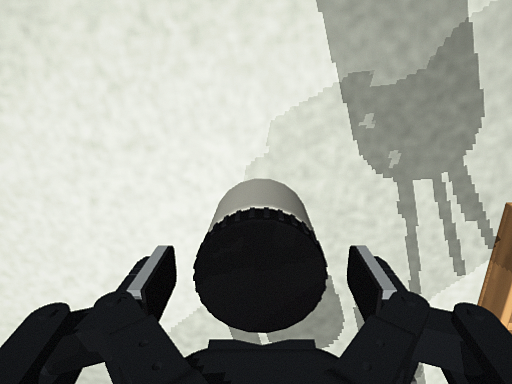

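drive_tool(commands=[{"tx": 0, "ty": 0, "tz": 0, "rx": 0, "ry": 0, "rz": 0, "grip": -0.2}, {"tx": 0, "ty": 0, "tz": 0, "rx": 0, "ry": 0, "rz": 0, "grip": 0.2}, {"tx": 0, "ty": 0, "tz": 0, "rx": 0, "ry": 0, "rz": 0, "grip": 0.2}, {"tx": 0, "ty": 0, "tz": 0, "rx": 0, "ry": 0, "rz": 0, "grip": 0.2}, {"tx": 0, "ty": 0, "tz": 0, "rx": 0, "ry": 0, "rz": 0, "grip": 0.2}], grip_force=60)

```text
clock: 7.95
tcp_pos: [0.3761, 0.3141, 0.005]
orientation: [-2.33, -2.106, -0.001]
contact_force: [-0.6, -0.9, 7.5]
grip_width: 0.0586
```

```bash
python3 d.py
```

```text
t 7.95 tcp [0.3761 0.3141 0.005 ] jaw -5.79 tilt [ 0.     0.001 -1.   ] w 0.0586 F [-0.6 -0.9  7.5] q7 -0.64
```

Gripped at 58.6 mm. Lift and check.

drive_tool(commands=[{"tx": 0, "ty": 0, "tz": 0.4, "rx": 0, "ry": 0, "rz": 0, "grip": 0.2}, {"tx": 0, "ty": 0, "tz": 0.6, "rx": 0, "ry": 0, "rz": 0, "grip": 0.2}, {"tx": 0, "ty": 0, "tz": 0.9, "rx": 0, "ry": 0, "rz": 0, "grip": 0.2}, {"tx": 0, "ty": 0, "tz": 0.9, "rx": 0, "ry": 0, "rz": 0, "grip": 0.2}, {"tx": 0, "ty": 0, "tz": 0.8, "rx": 0, "ry": 0, "rz": 0, "grip": 0.2}, {"tx": 0, "ty": 0, "tz": 0, "rx": 0, "ry": 0, "rz": 0, "grip": 0.2}])

```text
clock: 8.7
tcp_pos: [0.3766, 0.3146, 0.0775]
orientation: [-2.33, -2.106, -0.004]
contact_force: [-0.0, -0.1, -2.0]
grip_width: 0.0582
```

```bash
python3 d.py .638 -.266 .075 -5.5;python3 tip.py w6
```

```text
t 8.7 tcp [0.3766 0.3146 0.0775] jaw -5.78 tilt [ 0.002  0.002 -1.   ] w 0.0582 F [-0.  -0.1 -2. ] q7 -0.71
units [ 13.07 -29.03  -0.12]
rz 0.04
w 0.05823411270125765 tcp [0.3766 0.3146 0.0775]
-1 4946 [ 0.0148 -0.0251 -0.0301] y range -0.0427 -0.0003
1 5064 [ 0.014   0.026  -0.0266] y range 0.0001 0.0434
```

View pics/w6.png

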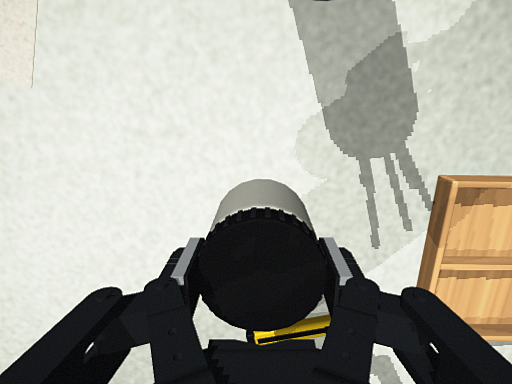

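drive_tool(commands=[{"tx": 0.2, "ty": -0.5, "tz": 0, "rx": 0, "ry": 0, "rz": 0, "grip": 0.2}, {"tx": 0.45, "ty": -1, "tz": 0, "rx": 0, "ry": 0, "rz": 0, "grip": 0.2}, {"tx": 0.45, "ty": -1, "tz": 0, "rx": 0, "ry": 0, "rz": 0, "grip": 0.2}, {"tx": 0.45, "ty": -1, "tz": 0, "rx": 0, "ry": 0, "rz": 0, "grip": 0.2}, {"tx": 0.45, "ty": -1, "tz": 0, "rx": 0, "ry": 0, "rz": 0, "grip": 0.2}, {"tx": 0.45, "ty": -1, "tz": 0, "rx": 0, "ry": 0, "rz": 0, "grip": 0.2}, {"tx": 0.45, "ty": -1, "tz": 0, "rx": 0, "ry": 0, "rz": 0, "grip": 0.2}, {"tx": 0.45, "ty": -1, "tz": 0, "rx": 0, "ry": 0, "rz": 0, "grip": 0.2}, {"tx": 0.45, "ty": -1, "tz": 0, "rx": 0, "ry": 0, "rz": 0, "grip": 0.2}, {"tx": 0.45, "ty": -1, "tz": 0, "rx": 0, "ry": 0, "rz": 0, "grip": 0.2}])

```text
clock: 10.0
tcp_pos: [0.4606, 0.1219, 0.0754]
orientation: [-2.332, -2.105, 0.003]
contact_force: [0.2, -0.1, -1.2]
grip_width: 0.058
```

drive_tool(commands=[{"tx": 0.45, "ty": -1, "tz": 0, "rx": 0, "ry": 0, "rz": 0, "grip": 0.2}, {"tx": 0.45, "ty": -1, "tz": 0, "rx": 0, "ry": 0, "rz": 0, "grip": 0.2}, {"tx": 0.45, "ty": -1, "tz": 0, "rx": 0, "ry": 0, "rz": 0, "grip": 0.2}, {"tx": 0.45, "ty": -1, "tz": 0, "rx": 0, "ry": 0, "rz": 0, "grip": 0.2}, {"tx": 0.45, "ty": -1, "tz": 0, "rx": 0, "ry": 0, "rz": 0, "grip": 0.2}, {"tx": 0.45, "ty": -1, "tz": 0, "rx": 0, "ry": 0, "rz": 0, "grip": 0.2}, {"tx": 0.45, "ty": -1, "tz": 0, "rx": 0, "ry": 0, "rz": 0, "grip": 0.2}, {"tx": 0.45, "ty": -1, "tz": 0, "rx": 0, "ry": 0, "rz": 0, "grip": 0.2}, {"tx": 0.45, "ty": -1, "tz": 0, "rx": 0, "ry": 0, "rz": 0, "grip": 0.2}, {"tx": 0.45, "ty": -1, "tz": 0, "rx": 0, "ry": 0, "rz": 0, "grip": 0.2}])

```text
clock: 11.25
tcp_pos: [0.5501, -0.0778, 0.0751]
orientation: [-2.331, -2.105, 0.003]
contact_force: [-0.5, -0.3, -1.6]
grip_width: 0.0584
```

```bash
python3 d.py .6375 -.2655 .075 -5.5
```

```text
t 11.25 tcp [ 0.5501 -0.0778  0.0751] jaw -5.83 tilt [-0.002 -0.    -1.   ] w 0.0584 F [-0.5 -0.3 -1.6] q7 0.2
units [ 4.37 -9.38 -0.01]
rz 0.04
```

drive_tool(commands=[{"tx": 0.48, "ty": -1, "tz": 0, "rx": 0, "ry": 0, "rz": 0, "grip": 0.2}, {"tx": 0.48, "ty": -1, "tz": 0, "rx": 0, "ry": 0, "rz": 0, "grip": 0.2}, {"tx": 0.48, "ty": -1, "tz": 0, "rx": 0, "ry": 0, "rz": 0, "grip": 0.2}, {"tx": 0.48, "ty": -1, "tz": 0, "rx": 0, "ry": 0, "rz": 0, "grip": 0.2}, {"tx": 0.48, "ty": -1, "tz": 0, "rx": 0, "ry": 0, "rz": 0, "grip": 0.2}, {"tx": 0.48, "ty": -1, "tz": 0, "rx": 0, "ry": 0, "rz": 0, "grip": 0.2}, {"tx": 0.48, "ty": -1, "tz": 0, "rx": 0, "ry": 0, "rz": 0, "grip": 0.2}, {"tx": 0.48, "ty": -1, "tz": 0, "rx": 0, "ry": 0, "rz": 0, "grip": 0.2}, {"tx": 0.3, "ty": -0.7, "tz": 0, "rx": 0, "ry": 0, "rz": 0.04, "grip": 0.2}, {"tx": 0, "ty": 0, "tz": 0, "rx": 0, "ry": 0, "rz": 0, "grip": 0.2}])

```text
clock: 12.5
tcp_pos: [0.6335, -0.2519, 0.0759]
orientation: [2.326, 2.111, -0.001]
contact_force: [-0.4, 0.7, -1.7]
grip_width: 0.0581
```

```bash
python3 d.py .6375 -.2655 .014 -5.5;python3 - <<'E'
from h import *
o=status.get_obs();f=eyes.grab_frame("wrist");W=cloud(f,wristT(f,o));cv2.imwrite("pics/w7.png",f["frame"])
p=W.reshape(-1,3);p=p[~np.isnan(p[:,0])]
for n,c,rad in(("L",(.6375,-.2655),.05),("S",(.645,-.188),.036)):
  m=(np.hypot(p[:,0]-c[0],p[:,1]-c[1])<rad)&(p[:,2]<.013)&(p[:,2]>.003)
  print(n,m.sum(),cv2.minEnclosingCircle(p[m][:,:2].astype(np.float32)))
f=eyes.grab_frame("top");cv2.imwrite("pics/t7.png",cv2.resize(f["frame"][110:250,160:430],None,fx=2.9,fy=2.9))
E
```

```text
t 12.5 tcp [ 0.6335 -0.2519  0.0759] jaw -5.57 tilt [-0.    -0.001 -1.   ] w 0.0581 F [-0.4  0.7 -1.7] q7 0.46
units [ 0.2  -0.68 -3.09]
rz 0.01
L 1257 ((0.6374595165252686, -0.2571360468864441), 0.04184194654226303)
S 4437 ((0.6423225402832031, -0.1886497586965561), 0.029256753623485565)
```

View pics/w7.png

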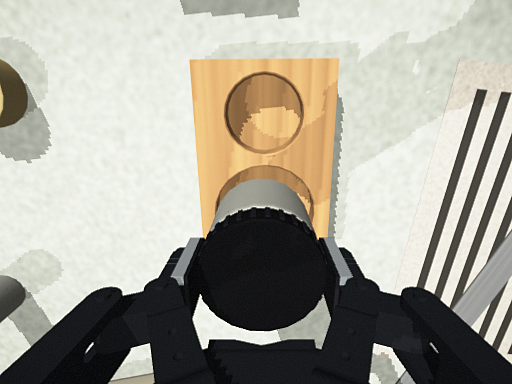

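drive_tool(commands=[{"tx": 0.13, "ty": -0.69, "tz": 0, "rx": 0, "ry": 0, "rz": 0, "grip": 0.2}, {"tx": 0, "ty": 0, "tz": 0, "rx": 0, "ry": 0, "rz": 0, "grip": 0.2}, {"tx": 0, "ty": 0, "tz": -0.7, "rx": 0, "ry": 0, "rz": 0, "grip": 0.2}, {"tx": 0, "ty": 0, "tz": -0.7, "rx": 0, "ry": 0, "rz": 0, "grip": 0.2}, {"tx": 0, "ty": 0, "tz": -0.7, "rx": 0, "ry": 0, "rz": 0, "grip": 0.2}, {"tx": 0, "ty": 0, "tz": -0.5, "rx": 0, "ry": 0, "rz": 0, "grip": 0.2}, {"tx": 0, "ty": 0, "tz": -0.3, "rx": 0, "ry": 0, "rz": 0, "grip": 0.2}, {"tx": 0, "ty": 0, "tz": 0, "rx": 0, "ry": 0, "rz": 0, "grip": 0.2}])

```text
clock: 13.6
tcp_pos: [0.6361, -0.264, 0.0176]
orientation: [-2.324, -2.112, 0.001]
contact_force: [-0.2, 0.5, -1.7]
grip_width: 0.0586
```

```bash
python3 d.py .636 -.2658 .0125 -5.5
```

```text
t 13.6 tcp [ 0.6361 -0.264   0.0176] jaw -5.47 tilt [-0.001  0.    -1.   ] w 0.0586 F [-0.2  0.5 -1.7] q7 0.5
units [-0.01 -0.09 -0.26]
rz -0.0
```

drive_tool(commands=[{"tx": 0, "ty": -0.08, "tz": -0.1, "rx": 0, "ry": 0, "rz": 0, "grip": 0.2}, {"tx": 0, "ty": 0, "tz": -0.1, "rx": 0, "ry": 0, "rz": 0, "grip": 0.2}, {"tx": 0, "ty": 0, "tz": 0, "rx": 0, "ry": 0, "rz": 0, "grip": 0.2}])

```text
clock: 13.98
tcp_pos: [0.6363, -0.2657, 0.0142]
orientation: [2.325, 2.113, 0.0]
contact_force: [0.5, -0.6, -2.2]
grip_width: 0.058
```

drive_tool(commands=[{"tx": 0, "ty": 0, "tz": -0.06, "rx": 0, "ry": 0, "rz": 0, "grip": 0.2}, {"tx": 0, "ty": 0, "tz": -0.02, "rx": 0, "ry": 0, "rz": 0, "grip": 0.2}])

```text
clock: 14.22
tcp_pos: [0.6365, -0.2657, 0.0131]
orientation: [2.325, 2.113, 0.001]
contact_force: [-1.8, 1.0, 5.5]
grip_width: 0.0585
```

drive_tool(commands=[{"tx": 0, "ty": 0, "tz": 0, "rx": 0, "ry": 0, "rz": 0, "grip": -0.4}, {"tx": 0, "ty": 0, "tz": 0, "rx": 0, "ry": 0, "rz": 0, "grip": -0.6}, {"tx": 0, "ty": 0, "tz": 0, "rx": 0, "ry": 0, "rz": 0, "grip": -0.9}, {"tx": 0, "ty": 0, "tz": 0, "rx": 0, "ry": 0, "rz": 0, "grip": -0.9}, {"tx": 0, "ty": 0, "tz": 0.4, "rx": 0, "ry": 0, "rz": 0, "grip": -0.9}, {"tx": 0, "ty": 0, "tz": 1, "rx": 0, "ry": 0, "rz": 0, "grip": -1}, {"tx": 0, "ty": 0, "tz": 1, "rx": 0, "ry": 0, "rz": 0, "grip": -1}, {"tx": 0, "ty": 0, "tz": 1, "rx": 0, "ry": 0, "rz": 0, "grip": -1}, {"tx": 0, "ty": 0, "tz": 1, "rx": 0, "ry": 0, "rz": 0, "grip": -1}])

```text
clock: 15.35
tcp_pos: [0.6366, -0.2657, 0.1025]
orientation: [2.324, 2.112, 0.001]
contact_force: [-0.3, -0.2, 1.1]
grip_width: 0.0857
```

```bash
python3 d.py .373 -.333 .06 -5.5;python3 - <<'E'
from h import *
o=status.get_obs();f=eyes.grab_frame("wrist");W=cloud(f,wristT(f,o));cv2.imwrite("pics/w8.png",f["frame"])
p=W.reshape(-1,3);p=p[~np.isnan(p[:,0])]
m=(np.hypot(p[:,0]-.637,p[:,1]+.265)<.04)&(p[:,2]<.082)&(p[:,2]>.068)
print(m.sum(),cv2.minEnclosingCircle(p[m][:,:2].astype(np.float32)),p[m].mean(0))
E
```

```text
t 15.35 tcp [ 0.6366 -0.2657  0.1025] jaw -5.47 tilt [ 0.001 -0.    -1.   ] w 0.0857 F [-0.3 -0.2  1.1] q7 0.47
units [-13.18  -3.36  -2.12]
rz -0.0
4886 ((0.6370565891265869, -0.26648861169815063), 0.030953913927078247) [ 0.63703912 -0.26452466  0.07313617]
```

View pics/w8.png

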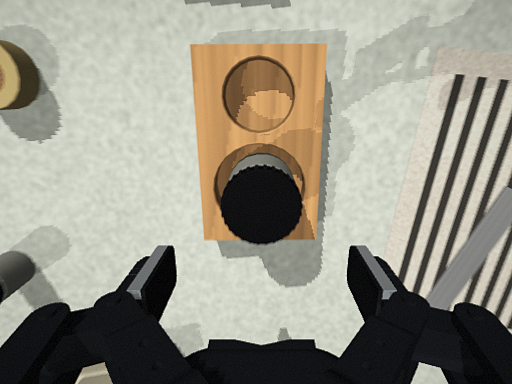

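drive_tool(commands=[{"tx": -0.94, "ty": -0.24, "tz": 0, "rx": 0, "ry": 0, "rz": 0, "grip": -1}, {"tx": -0.94, "ty": -0.24, "tz": 0, "rx": 0, "ry": 0, "rz": 0, "grip": -1}, {"tx": -0.94, "ty": -0.24, "tz": 0, "rx": 0, "ry": 0, "rz": 0, "grip": -1}, {"tx": -0.94, "ty": -0.24, "tz": 0, "rx": 0, "ry": 0, "rz": 0, "grip": -1}, {"tx": -0.94, "ty": -0.24, "tz": 0, "rx": 0, "ry": 0, "rz": 0, "grip": -1}, {"tx": -0.94, "ty": -0.24, "tz": 0, "rx": 0, "ry": 0, "rz": 0, "grip": -1}, {"tx": -0.94, "ty": -0.24, "tz": 0, "rx": 0, "ry": 0, "rz": 0, "grip": -1}, {"tx": -0.94, "ty": -0.24, "tz": 0, "rx": 0, "ry": 0, "rz": 0, "grip": -1}, {"tx": -0.94, "ty": -0.24, "tz": 0, "rx": 0, "ry": 0, "rz": 0, "grip": -1}, {"tx": -0.94, "ty": -0.24, "tz": 0, "rx": 0, "ry": 0, "rz": 0, "grip": -1}])

```text
clock: 16.65
tcp_pos: [0.4471, -0.314, 0.1005]
orientation: [2.325, 2.113, 0.0]
contact_force: [-0.7, 0.1, -0.3]
grip_width: 0.0854
```

drive_tool(commands=[{"tx": -0.94, "ty": -0.24, "tz": 0, "rx": 0, "ry": 0, "rz": 0, "grip": -1}, {"tx": -0.94, "ty": -0.24, "tz": -0.3, "rx": 0, "ry": 0, "rz": 0, "grip": -1}, {"tx": -0.94, "ty": -0.24, "tz": -0.4, "rx": 0, "ry": 0, "rz": 0, "grip": -1}, {"tx": -0.94, "ty": -0.24, "tz": -0.4, "rx": 0, "ry": 0, "rz": 0, "grip": -1}, {"tx": 0, "ty": 0, "tz": 0, "rx": 0, "ry": 0, "rz": 0, "grip": -1}])

```text
clock: 17.27
tcp_pos: [0.3707, -0.333, 0.0777]
orientation: [-2.326, -2.108, 0.001]
contact_force: [0.5, -0.4, -0.0]
grip_width: 0.0854
```

```bash
cat > lid.py <<'E'
import sys
from h import *
n,x,y,z,rad=sys.argv[1],*map(float,sys.argv[2:6])
o=status.get_obs();f=eyes.grab_frame("wrist");W=cloud(f,wristT(f,o));cv2.imwrite(f"pics/{n}.png",f["frame"])
p=W.reshape(-1,3);p=p[~np.isnan(p[:,0])]
m=(np.hypot(p[:,0]-x,p[:,1]-y)<rad)&(abs(p[:,2]-z)<.006)
q=p[m][:,:2].astype(np.float32)
print("circle",m.sum(),np.round(cv2.minEnclosingCircle(q)[0],4),cv2.minEnclosingCircle(q)[1],p[m].mean(0).round(4))
b=cv2.minAreaRect(q);print("rect",np.round(b[0],4),np.round(b[1],4),b[2])
E
python3 d.py .373 -.333 -.008 -5.5;python3 lid.py w9 .373 -.333 .054 .04
```

```text
t 17.27 tcp [ 0.3707 -0.333   0.0777] jaw -5.62 tilt [-0.002  0.001 -1.   ] w 0.0854 F [ 0.5 -0.4 -0. ] q7 0.78
units [ 0.11  0.   -4.28]
rz 0.01
circle 2105 [ 0.3708 -0.3348] 0.0201185904443264 [ 0.3711 -0.3331  0.053 ]
rect [ 0.371  -0.3344] [0.039  0.0387] 70.6773681640625
```

View pics/w9.png

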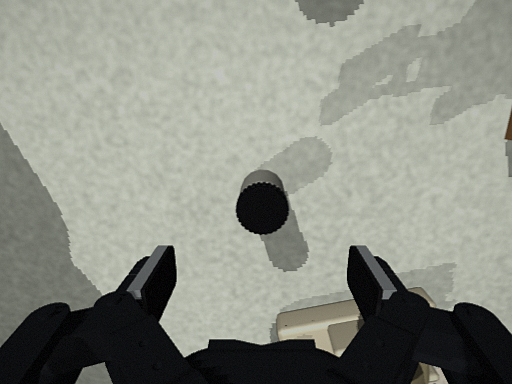

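drive_tool(commands=[{"tx": 0.03, "ty": -0.05, "tz": -0.9, "rx": 0, "ry": 0, "rz": 0, "grip": -1}, {"tx": 0, "ty": 0, "tz": -0.9, "rx": 0, "ry": 0, "rz": 0, "grip": -1}, {"tx": 0, "ty": 0, "tz": -0.9, "rx": 0, "ry": 0, "rz": 0, "grip": -1}, {"tx": 0, "ty": 0, "tz": -0.9, "rx": 0, "ry": 0, "rz": 0, "grip": -1}, {"tx": 0, "ty": 0, "tz": -0.68, "rx": 0, "ry": 0, "rz": 0, "grip": -1}, {"tx": 0, "ty": 0, "tz": 0, "rx": 0, "ry": 0, "rz": 0, "grip": -0.4}, {"tx": 0, "ty": 0, "tz": 0, "rx": 0, "ry": 0, "rz": 0, "grip": 0}, {"tx": 0, "ty": 0, "tz": 0, "rx": 0, "ry": 0, "rz": 0, "grip": 0.5}, {"tx": 0, "ty": 0, "tz": 0, "rx": 0, "ry": 0, "rz": 0, "grip": 0.5}, {"tx": 0, "ty": 0, "tz": 0, "rx": 0, "ry": 0, "rz": 0, "grip": 0.5}], grip_force=45)

```text
clock: 18.58
tcp_pos: [0.3742, -0.3342, -0.0064]
orientation: [2.324, 2.112, 0.001]
contact_force: [-1.1, 0.8, 5.8]
grip_width: 0.0365
```

```bash
python3 d.py
```

```text
t 18.57 tcp [ 0.3742 -0.3342 -0.0064] jaw -5.48 tilt [ 0.001 -0.001 -1.   ] w 0.0365 F [-1.1  0.8  5.8] q7 0.88
```

drive_tool(commands=[{"tx": 0, "ty": 0, "tz": 0.4, "rx": 0, "ry": 0, "rz": 0, "grip": 0.5}, {"tx": 0, "ty": 0, "tz": 0.8, "rx": 0, "ry": 0, "rz": 0, "grip": 0.5}, {"tx": 0, "ty": 0, "tz": 0.9, "rx": 0, "ry": 0, "rz": 0, "grip": 0.5}, {"tx": 0, "ty": 0, "tz": 0.9, "rx": 0, "ry": 0, "rz": 0, "grip": 0.5}, {"tx": 0, "ty": 0, "tz": 0.9, "rx": 0, "ry": 0, "rz": 0, "grip": 0.5}, {"tx": 0.5, "ty": 0.26, "tz": 0.7, "rx": 0, "ry": 0, "rz": 0, "grip": 0.5}, {"tx": 0.9, "ty": 0.49, "tz": 0, "rx": 0, "ry": 0, "rz": 0, "grip": 0.5}, {"tx": 0.9, "ty": 0.49, "tz": 0, "rx": 0, "ry": 0, "rz": 0, "grip": 0.5}, {"tx": 0.9, "ty": 0.49, "tz": 0, "rx": 0, "ry": 0, "rz": 0, "grip": 0.5}, {"tx": 0.9, "ty": 0.49, "tz": 0, "rx": 0, "ry": 0, "rz": 0, "grip": 0.5}])

```text
clock: 19.82
tcp_pos: [0.457, -0.2883, 0.0843]
orientation: [-2.323, -2.113, 0.001]
contact_force: [-0.1, 0.2, -0.6]
grip_width: 0.0371
```

drive_tool(commands=[{"tx": 0.9, "ty": 0.49, "tz": 0, "rx": 0, "ry": 0, "rz": 0, "grip": 0.5}, {"tx": 0.9, "ty": 0.49, "tz": 0, "rx": 0, "ry": 0, "rz": 0, "grip": 0.5}, {"tx": 0.9, "ty": 0.49, "tz": 0, "rx": 0, "ry": 0, "rz": 0, "grip": 0.5}, {"tx": 0.9, "ty": 0.49, "tz": 0, "rx": 0, "ry": 0, "rz": 0, "grip": 0.5}, {"tx": 0.9, "ty": 0.49, "tz": 0, "rx": 0, "ry": 0, "rz": 0, "grip": 0.5}, {"tx": 0.9, "ty": 0.49, "tz": 0, "rx": 0, "ry": 0, "rz": 0, "grip": 0.5}, {"tx": 0.9, "ty": 0.49, "tz": 0, "rx": 0, "ry": 0, "rz": 0, "grip": 0.5}, {"tx": 0.9, "ty": 0.49, "tz": 0, "rx": 0, "ry": 0, "rz": 0, "grip": 0.5}, {"tx": 0.9, "ty": 0.49, "tz": 0, "rx": 0, "ry": 0, "rz": 0, "grip": 0.5}, {"tx": 0, "ty": 0, "tz": 0, "rx": 0, "ry": 0, "rz": 0, "grip": 0.5}])

```text
clock: 21.08
tcp_pos: [0.6195, -0.1995, 0.0846]
orientation: [2.322, 2.116, 0.001]
contact_force: [-0.7, 0.2, -0.8]
grip_width: 0.0366
```

```bash
python3 d.py .643 -.188 .003 -5.5;python3 lid.py w10 .643 -.188 .008 .04
```

```text
t 21.07 tcp [ 0.6195 -0.1995  0.0846] jaw -5.31 tilt [ 0.001  0.    -1.   ] w 0.0366 F [-0.7  0.2 -0.8] q7 0.4
units [ 1.18  0.58 -4.08]
rz -0.02
circle 3338 [ 0.6434 -0.1829] 0.03524520993232727 [ 0.6431 -0.19    0.0075]
rect [ 0.6429 -0.1842] [0.0676 0.0577] 84.97018432617188
```

View pics/w10.png

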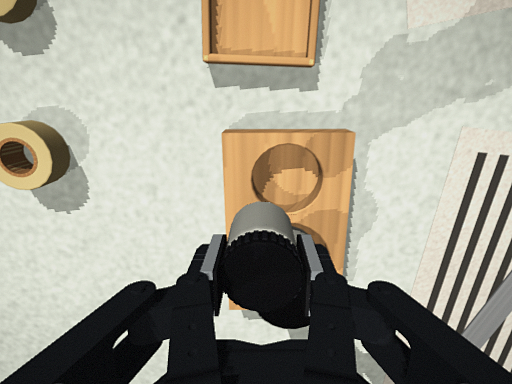

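drive_tool(commands=[{"tx": 0.6, "ty": 0.29, "tz": 0, "rx": 0, "ry": 0, "rz": 0, "grip": 0.5}, {"tx": 0.58, "ty": 0.29, "tz": 0, "rx": 0, "ry": 0, "rz": 0, "grip": 0.5}, {"tx": 0, "ty": 0, "tz": -0.5, "rx": 0, "ry": 0, "rz": 0, "grip": 0.5}, {"tx": 0, "ty": 0, "tz": -0.8, "rx": 0, "ry": 0, "rz": 0, "grip": 0.5}, {"tx": 0, "ty": 0, "tz": -0.8, "rx": 0, "ry": 0, "rz": 0, "grip": 0.5}, {"tx": 0, "ty": 0, "tz": -0.8, "rx": 0, "ry": 0, "rz": 0, "grip": 0.5}, {"tx": 0, "ty": 0, "tz": -0.6, "rx": 0, "ry": 0, "rz": 0, "grip": 0.5}, {"tx": 0, "ty": 0, "tz": -0.4, "rx": 0, "ry": 0, "rz": 0, "grip": 0.5}, {"tx": 0, "ty": 0, "tz": 0, "rx": 0, "ry": 0, "rz": 0, "grip": 0.5}])

```text
clock: 22.25
tcp_pos: [0.641, -0.1896, 0.0063]
orientation: [-2.324, -2.112, 0.001]
contact_force: [-0.2, 0.6, -0.7]
grip_width: 0.0366
```

```bash
python3 d.py .643 -.188 .0016 -5.5
```

```text
t 22.25 tcp [ 0.641  -0.1896  0.0063] jaw -5.47 tilt [-0.001  0.    -1.   ] w 0.0366 F [-0.2  0.6 -0.7] q7 0.41
units [ 0.1   0.08 -0.24]
rz -0.0
```

drive_tool(commands=[{"tx": 0.1, "ty": 0.08, "tz": -0.12, "rx": 0, "ry": 0, "rz": 0, "grip": 0.5}, {"tx": 0, "ty": 0, "tz": -0.1, "rx": 0, "ry": 0, "rz": 0, "grip": 0.5}, {"tx": 0, "ty": 0, "tz": -0.06, "rx": 0, "ry": 0, "rz": 0, "grip": 0.5}, {"tx": 0, "ty": 0, "tz": 0, "rx": 0, "ry": 0, "rz": 0, "grip": 0.5}])

```text
clock: 22.75
tcp_pos: [0.6436, -0.1879, 0.0018]
orientation: [2.325, 2.113, 0.001]
contact_force: [0.2, 0.4, 2.0]
grip_width: 0.0365
```

drive_tool(commands=[{"tx": 0, "ty": 0, "tz": -0.02, "rx": 0, "ry": 0, "rz": 0, "grip": 0.1}, {"tx": 0, "ty": 0, "tz": 0, "rx": 0, "ry": 0, "rz": 0, "grip": -0.3}, {"tx": 0, "ty": 0, "tz": 0, "rx": 0, "ry": 0, "rz": 0, "grip": -0.6}, {"tx": 0, "ty": 0, "tz": 0.4, "rx": 0, "ry": 0, "rz": 0, "grip": -0.6}, {"tx": 0, "ty": 0, "tz": 1, "rx": 0, "ry": 0, "rz": 0, "grip": -1}, {"tx": 0, "ty": 0, "tz": 1, "rx": 0, "ry": 0, "rz": 0, "grip": -1}, {"tx": 0, "ty": 0, "tz": 1, "rx": 0, "ry": 0, "rz": 0, "grip": -1}, {"tx": 0, "ty": 0, "tz": 1, "rx": 0, "ry": 0, "rz": 0, "grip": -1}])

```text
clock: 23.75
tcp_pos: [0.6436, -0.1881, 0.0909]
orientation: [2.324, 2.112, 0.001]
contact_force: [0.6, -0.7, -0.0]
grip_width: 0.0855
```

```bash
python3 d.py .4284 -.1492 .04 -6;python3 lid.py w11 .643 -.188 .062 .04
```

```text
t 23.75 tcp [ 0.6436 -0.1881  0.0909] jaw -5.47 tilt [ 0.001 -0.    -1.   ] w 0.0855 F [ 0.6 -0.7 -0. ] q7 0.37
units [-10.76   1.95  -2.54]
rz -0.07
circle 2022 [ 0.6436 -0.1888] 0.019832691177725792 [ 0.644  -0.1873  0.061 ]
rect [ 0.644  -0.1887] [0.039  0.0382] 84.16084289550781
```

View pics/w11.png

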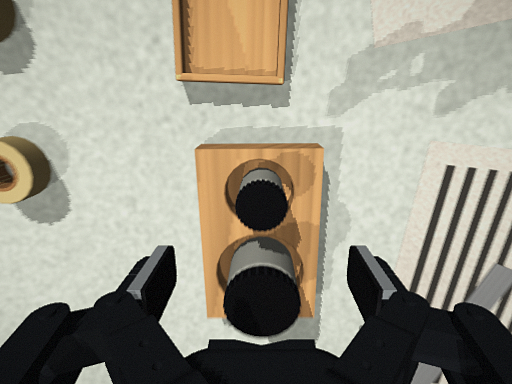

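drive_tool(commands=[{"tx": -0.98, "ty": 0.18, "tz": 0, "rx": 0, "ry": 0, "rz": -0.07, "grip": -1}, {"tx": -0.98, "ty": 0.18, "tz": 0, "rx": 0, "ry": 0, "rz": 0, "grip": -1}, {"tx": -0.98, "ty": 0.18, "tz": 0, "rx": 0, "ry": 0, "rz": 0, "grip": -1}, {"tx": -0.98, "ty": 0.18, "tz": 0, "rx": 0, "ry": 0, "rz": 0, "grip": -1}, {"tx": -0.98, "ty": 0.18, "tz": 0, "rx": 0, "ry": 0, "rz": 0, "grip": -1}, {"tx": -0.98, "ty": 0.18, "tz": 0, "rx": 0, "ry": 0, "rz": 0, "grip": -1}, {"tx": -0.98, "ty": 0.18, "tz": 0, "rx": 0, "ry": 0, "rz": 0, "grip": -1}, {"tx": -0.98, "ty": 0.18, "tz": 0, "rx": 0, "ry": 0, "rz": 0, "grip": -1}, {"tx": -0.98, "ty": 0.18, "tz": -0.5, "rx": 0, "ry": 0, "rz": 0, "grip": -1}, {"tx": -0.98, "ty": 0.18, "tz": -0.7, "rx": 0, "ry": 0, "rz": 0, "grip": -1}])

```text
clock: 25.05
tcp_pos: [0.4472, -0.152, 0.0653]
orientation: [2.334, 2.101, 0.002]
contact_force: [0.5, 0.3, 0.3]
grip_width: 0.0856
```

drive_tool(commands=[{"tx": -0.7, "ty": 0.1, "tz": -0.8, "rx": 0, "ry": 0, "rz": 0, "grip": -1}, {"tx": 0, "ty": 0, "tz": 0, "rx": 0, "ry": 0, "rz": 0, "grip": -1}])

```text
clock: 25.3
tcp_pos: [0.4317, -0.1498, 0.0484]
orientation: [-2.334, -2.099, 0.002]
contact_force: [-0.0, -0.1, -0.4]
grip_width: 0.0854
```

```bash
python3 d.py .4284 -.1492 -.03 -6;python3 lid.py w12 .4284 -.149 .025 .045
```

```text
t 25.3 tcp [ 0.4317 -0.1498  0.0484] jaw -6.06 tilt [-0.002  0.001 -1.   ] w 0.0854 F [-0.  -0.1 -0.4] q7 0.38
units [-0.16  0.03 -3.92]
rz 0.01
circle 3462 [ 0.4272 -0.1505] 0.027898628264665604 [ 0.4274 -0.1489  0.0241]
rect [ 0.4271 -0.1503] [0.0549 0.0549] 47.747962951660156
```

View pics/w12.png

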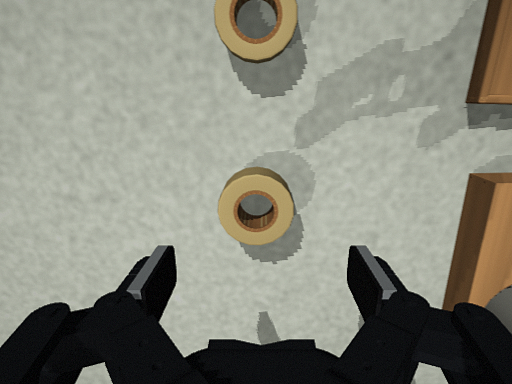

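drive_tool(commands=[{"tx": -0.2, "ty": 0, "tz": -0.9, "rx": 0, "ry": 0, "rz": 0, "grip": -1}, {"tx": 0, "ty": 0, "tz": -0.9, "rx": 0, "ry": 0, "rz": 0, "grip": -1}, {"tx": 0, "ty": 0, "tz": -0.9, "rx": 0, "ry": 0, "rz": 0, "grip": -1}, {"tx": 0, "ty": 0, "tz": -0.8, "rx": 0, "ry": 0, "rz": 0, "grip": -1}, {"tx": 0, "ty": 0, "tz": -0.47, "rx": 0, "ry": 0, "rz": 0, "grip": -1}, {"tx": 0, "ty": 0, "tz": 0, "rx": 0, "ry": 0, "rz": 0, "grip": -0.5}, {"tx": 0, "ty": 0, "tz": 0, "rx": 0, "ry": 0, "rz": 0, "grip": 0.2}, {"tx": 0, "ty": 0, "tz": 0, "rx": 0, "ry": 0, "rz": 0, "grip": 0.2}, {"tx": 0, "ty": 0, "tz": 0, "rx": 0, "ry": 0, "rz": 0, "grip": 0.2}], grip_force=40)

```text
clock: 26.48
tcp_pos: [0.4296, -0.1502, -0.0298]
orientation: [2.335, 2.101, 0.001]
contact_force: [-2.3, 0.2, 6.6]
grip_width: 0.0544
```

```bash
python3 d.py
```

```text
t 26.48 tcp [ 0.4296 -0.1502 -0.0298] jaw -6.04 tilt [ 0.001  0.    -1.   ] w 0.0544 F [-2.3  0.2  6.6] q7 0.5
```

drive_tool(commands=[{"tx": 0, "ty": 0, "tz": 0.5, "rx": 0, "ry": 0, "rz": 0, "grip": 0.2}, {"tx": 0, "ty": 0, "tz": 0.9, "rx": 0, "ry": 0, "rz": 0, "grip": 0.2}, {"tx": 0, "ty": 0, "tz": 1, "rx": 0, "ry": 0, "rz": 0, "grip": 0.2}, {"tx": 0.4, "ty": 0.8, "tz": 0.9, "rx": 0, "ry": 0, "rz": 0, "grip": 0.2}, {"tx": 0.45, "ty": 1, "tz": 0.4, "rx": 0, "ry": 0, "rz": 0, "grip": 0.2}, {"tx": 0.45, "ty": 1, "tz": 0, "rx": 0, "ry": 0, "rz": 0, "grip": 0.2}, {"tx": 0.45, "ty": 1, "tz": 0, "rx": 0, "ry": 0, "rz": 0, "grip": 0.2}, {"tx": 0.45, "ty": 1, "tz": 0, "rx": 0, "ry": 0, "rz": 0, "grip": 0.2}, {"tx": 0.45, "ty": 1, "tz": 0, "rx": 0, "ry": 0, "rz": 0, "grip": 0.2}, {"tx": 0.45, "ty": 1, "tz": 0, "rx": 0, "ry": 0, "rz": 0, "grip": 0.2}])

```text
clock: 27.72
tcp_pos: [0.4918, -0.0133, 0.0442]
orientation: [2.335, 2.101, 0.001]
contact_force: [-0.0, 0.1, -0.6]
grip_width: 0.0543
```

drive_tool(commands=[{"tx": 0.45, "ty": 1, "tz": 0, "rx": 0, "ry": 0, "rz": 0, "grip": 0.2}, {"tx": 0.45, "ty": 1, "tz": 0, "rx": 0, "ry": 0, "rz": 0, "grip": 0.2}, {"tx": 0.45, "ty": 1, "tz": 0, "rx": 0, "ry": 0, "rz": 0, "grip": 0.2}, {"tx": 0.45, "ty": 1, "tz": 0, "rx": 0, "ry": 0, "rz": 0, "grip": 0.2}, {"tx": 0.45, "ty": 1, "tz": 0, "rx": 0, "ry": 0, "rz": 0, "grip": 0.2}, {"tx": 0.45, "ty": 1, "tz": 0, "rx": 0, "ry": 0, "rz": 0, "grip": 0.2}, {"tx": 0.45, "ty": 1, "tz": 0, "rx": 0, "ry": 0, "rz": 0, "grip": 0.2}, {"tx": 0.45, "ty": 1, "tz": 0, "rx": 0, "ry": 0, "rz": 0, "grip": 0.2}, {"tx": 0, "ty": 0, "tz": 0, "rx": 0, "ry": 0, "rz": 0, "grip": 0.2}])

```text
clock: 28.85
tcp_pos: [0.564, 0.1484, 0.0434]
orientation: [-2.332, -2.105, -0.001]
contact_force: [-0.0, 0.1, -1.0]
grip_width: 0.0545
```

```bash
python3 d.py .581 .185 -.024 -6.4;python3 lid.py w13 .581 .185 .005 .05
```

```text
t 28.85 tcp [0.564  0.1484 0.0434] jaw -5.85 tilt [ 0.001  0.001 -1.   ] w 0.0545 F [-0.   0.1 -1. ] q7 -0.16
units [ 0.85  1.83 -3.37]
rz -0.07
circle 13036 [0.581 0.185] 0.05004911497235298 [0.5813 0.188  0.0044]
rect [0.5816 0.1914] [0.0867 0.0998] 83.50507354736328
```

View pics/w13.png

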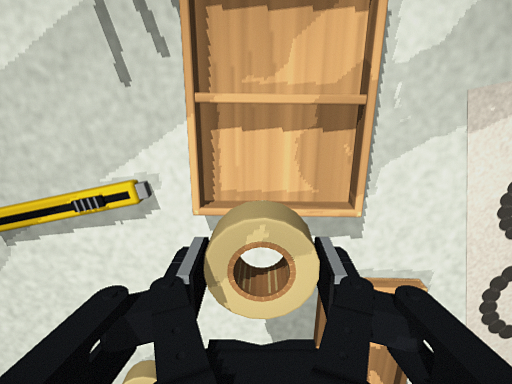

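drive_tool(commands=[{"tx": 0.43, "ty": 0.92, "tz": 0, "rx": 0, "ry": 0, "rz": -0.07, "grip": 0.2}, {"tx": 0.43, "ty": 0.92, "tz": 0, "rx": 0, "ry": 0, "rz": 0, "grip": 0.2}, {"tx": 0, "ty": 0, "tz": -0.5, "rx": 0, "ry": 0, "rz": 0, "grip": 0.2}, {"tx": 0, "ty": 0, "tz": -0.8, "rx": 0, "ry": 0, "rz": 0, "grip": 0.2}, {"tx": 0, "ty": 0, "tz": -0.8, "rx": 0, "ry": 0, "rz": 0, "grip": 0.2}, {"tx": 0, "ty": 0, "tz": -0.6, "rx": 0, "ry": 0, "rz": 0, "grip": 0.2}, {"tx": 0, "ty": 0, "tz": -0.45, "rx": 0, "ry": 0, "rz": 0, "grip": 0.2}, {"tx": 0, "ty": 0, "tz": -0.15, "rx": 0, "ry": 0, "rz": 0, "grip": 0.2}, {"tx": 0, "ty": 0, "tz": 0, "rx": 0, "ry": 0, "rz": 0, "grip": 0.2}])

```text
clock: 30.02
tcp_pos: [0.5807, 0.1827, -0.0225]
orientation: [2.346, 2.09, 0.0]
contact_force: [0.1, -0.7, -0.3]
grip_width: 0.0545
```

```bash
python3 d.py .581 .185 -.024 -6.4
```

```text
t 30.02 tcp [ 0.5807  0.1827 -0.0225] jaw -6.6 tilt [ 0.  0. -1.] w 0.0545 F [ 0.1 -0.7 -0.3] q7 -0.17
units [ 0.02  0.12 -0.08]
rz 0.02
```

Lower the last bit, release moderately, rise, and head to the narrow roll.

drive_tool(commands=[{"tx": 0, "ty": 0.1, "tz": -0.1, "rx": 0, "ry": 0, "rz": 0, "grip": 0.2}, {"tx": 0, "ty": 0, "tz": 0, "rx": 0, "ry": 0, "rz": 0, "grip": -0.4}, {"tx": 0, "ty": 0, "tz": 0, "rx": 0, "ry": 0, "rz": 0, "grip": -0.55}, {"tx": 0, "ty": 0, "tz": 0, "rx": 0, "ry": 0, "rz": 0, "grip": -0.55}, {"tx": 0, "ty": 0, "tz": 0.5, "rx": 0, "ry": 0, "rz": 0, "grip": -0.55}, {"tx": 0, "ty": 0, "tz": 1, "rx": 0, "ry": 0, "rz": 0, "grip": -0.55}, {"tx": 0, "ty": 0, "tz": 1, "rx": 0, "ry": 0, "rz": 0, "grip": -1}, {"tx": 0, "ty": 0, "tz": 1, "rx": 0, "ry": 0, "rz": 0, "grip": -1}])

```text
clock: 31.02
tcp_pos: [0.581, 0.1849, 0.0476]
orientation: [2.345, 2.09, 0.002]
contact_force: [0.4, 0.1, 0.2]
grip_width: 0.0854
```

```bash
python3 d.py .4433 -.0242 .04 -6.4;python3 lid.py w14 .581 .185 .03 .04
```

```text
t 31.02 tcp [0.581  0.1849 0.0476] jaw -6.6 tilt [ 0.001  0.001 -1.   ] w 0.0854 F [0.4 0.1 0.2] q7 -0.22
units [ -6.89 -10.45  -0.38]
rz 0.02
circle 3661 [0.5813 0.1845] 0.027998441830277443 [0.5814 0.1862 0.0291]
rect [0.581  0.1848] [0.0548 0.0552] 48.137203216552734
```

View pics/w14.png

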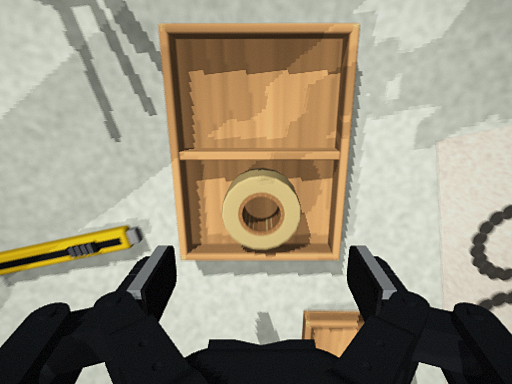

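drive_tool(commands=[{"tx": -0.63, "ty": -0.95, "tz": 0, "rx": 0, "ry": 0, "rz": 0, "grip": -1}, {"tx": -0.63, "ty": -0.95, "tz": 0, "rx": 0, "ry": 0, "rz": 0, "grip": -1}, {"tx": -0.63, "ty": -0.95, "tz": 0, "rx": 0, "ry": 0, "rz": 0, "grip": -1}, {"tx": -0.63, "ty": -0.95, "tz": 0, "rx": 0, "ry": 0, "rz": 0, "grip": -1}, {"tx": -0.63, "ty": -0.95, "tz": 0, "rx": 0, "ry": 0, "rz": 0, "grip": -1}, {"tx": -0.63, "ty": -0.95, "tz": 0, "rx": 0, "ry": 0, "rz": 0, "grip": -1}, {"tx": -0.63, "ty": -0.95, "tz": 0, "rx": 0, "ry": 0, "rz": 0, "grip": -1}, {"tx": -0.63, "ty": -0.95, "tz": 0, "rx": 0, "ry": 0, "rz": 0, "grip": -1}, {"tx": -0.63, "ty": -0.95, "tz": 0, "rx": 0, "ry": 0, "rz": 0, "grip": -1}, {"tx": -0.63, "ty": -0.95, "tz": 0, "rx": 0, "ry": 0, "rz": 0, "grip": -1}])

```text
clock: 32.33
tcp_pos: [0.4537, -0.0065, 0.0455]
orientation: [2.346, 2.09, 0.0]
contact_force: [0.4, -0.8, 0.2]
grip_width: 0.0849
```

drive_tool(commands=[{"tx": -0.59, "ty": -0.95, "tz": 0, "rx": 0, "ry": 0, "rz": 0, "grip": -1}, {"tx": 0, "ty": 0, "tz": 0, "rx": 0, "ry": 0, "rz": 0, "grip": -1}])

```text
clock: 32.58
tcp_pos: [0.4414, -0.026, 0.0455]
orientation: [-2.348, -2.086, 0.001]
contact_force: [0.6, 0.5, -0.3]
grip_width: 0.0857
```

```bash
python3 d.py .4433 -.0242 -.0325 -6.4;python3 lid.py w15 .4433 -.0242 .019 .04
```

```text
t 32.58 tcp [ 0.4414 -0.026   0.0455] jaw -6.77 tilt [-0.001 -0.    -1.   ] w 0.0857 F [ 0.6  0.5 -0.3] q7 0.1
units [ 0.09  0.09 -3.9 ]
rz 0.05
circle 2810 [ 0.4411 -0.0247] 0.026045184582471848 [ 0.4415 -0.0232  0.0181]
rect [ 0.4412 -0.0244] [0.051  0.0511] 51.400123596191406
```

View pics/w15.png

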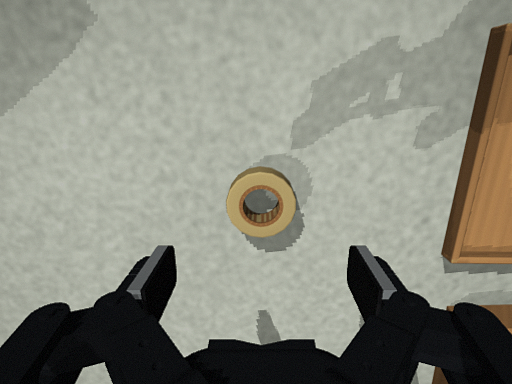

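drive_tool(commands=[{"tx": 0.03, "ty": 0.06, "tz": -0.9, "rx": 0, "ry": 0, "rz": 0, "grip": -1}, {"tx": 0, "ty": 0, "tz": -0.9, "rx": 0, "ry": 0, "rz": 0, "grip": -1}, {"tx": 0, "ty": 0, "tz": -0.9, "rx": 0, "ry": 0, "rz": 0, "grip": -1}, {"tx": 0, "ty": 0, "tz": -0.8, "rx": 0, "ry": 0, "rz": 0, "grip": -1}, {"tx": 0, "ty": 0, "tz": -0.42, "rx": 0, "ry": 0, "rz": 0, "grip": -1}, {"tx": 0, "ty": 0, "tz": 0, "rx": 0, "ry": 0, "rz": 0, "grip": -0.5}, {"tx": 0, "ty": 0, "tz": 0, "rx": 0, "ry": 0, "rz": 0, "grip": 0.2}, {"tx": 0, "ty": 0, "tz": 0, "rx": 0, "ry": 0, "rz": 0, "grip": 0.2}, {"tx": 0, "ty": 0, "tz": 0, "rx": 0, "ry": 0, "rz": 0, "grip": 0.2}], grip_force=40)

```text
clock: 33.75
tcp_pos: [0.4436, -0.023, -0.0321]
orientation: [2.345, 2.09, 0.002]
contact_force: [-0.9, -0.4, 4.4]
grip_width: 0.0507
```

```bash
python3 d.py .590 .263 .045 -6.4
```

```text
t 33.75 tcp [ 0.4436 -0.023  -0.0321] jaw -6.59 tilt [ 0.001  0.    -1.   ] w 0.0507 F [-0.9 -0.4  4.4] q7 0.22
units [ 7.32 14.3   3.85]
rz 0.02
```

drive_tool(commands=[{"tx": 0, "ty": 0, "tz": 0.5, "rx": 0, "ry": 0, "rz": 0, "grip": 0.2}, {"tx": 0, "ty": 0, "tz": 0.9, "rx": 0, "ry": 0, "rz": 0, "grip": 0.2}, {"tx": 0, "ty": 0, "tz": 1, "rx": 0, "ry": 0, "rz": 0, "grip": 0.2}, {"tx": 0.4, "ty": 0.8, "tz": 0.9, "rx": 0, "ry": 0, "rz": 0, "grip": 0.2}, {"tx": 0.51, "ty": 1, "tz": 0.6, "rx": 0, "ry": 0, "rz": 0, "grip": 0.2}, {"tx": 0.51, "ty": 1, "tz": 0, "rx": 0, "ry": 0, "rz": 0, "grip": 0.2}, {"tx": 0.51, "ty": 1, "tz": 0, "rx": 0, "ry": 0, "rz": 0, "grip": 0.2}, {"tx": 0.51, "ty": 1, "tz": 0, "rx": 0, "ry": 0, "rz": 0, "grip": 0.2}, {"tx": 0.51, "ty": 1, "tz": 0, "rx": 0, "ry": 0, "rz": 0, "grip": 0.2}, {"tx": 0.51, "ty": 1, "tz": 0, "rx": 0, "ry": 0, "rz": 0, "grip": 0.2}])

```text
clock: 35.0
tcp_pos: [0.513, 0.1142, 0.0448]
orientation: [-2.345, -2.09, 0.001]
contact_force: [-0.3, 0.9, -0.6]
grip_width: 0.0507
```

drive_tool(commands=[{"tx": 0.51, "ty": 1, "tz": 0, "rx": 0, "ry": 0, "rz": 0, "grip": 0.2}, {"tx": 0.51, "ty": 1, "tz": 0, "rx": 0, "ry": 0, "rz": 0, "grip": 0.2}, {"tx": 0.51, "ty": 1, "tz": 0, "rx": 0, "ry": 0, "rz": 0, "grip": 0.2}, {"tx": 0.51, "ty": 1, "tz": 0, "rx": 0, "ry": 0, "rz": 0, "grip": 0.2}, {"tx": 0.51, "ty": 1, "tz": 0, "rx": 0, "ry": 0, "rz": 0, "grip": 0.2}, {"tx": 0.51, "ty": 1, "tz": 0, "rx": 0, "ry": 0, "rz": 0, "grip": 0.2}, {"tx": 0.51, "ty": 1, "tz": 0, "rx": 0, "ry": 0, "rz": 0, "grip": 0.2}, {"tx": 0, "ty": 0, "tz": 0, "rx": 0, "ry": 0, "rz": 0, "grip": 0.2}])

```text
clock: 36.0
tcp_pos: [0.5844, 0.2556, 0.0449]
orientation: [-2.342, -2.093, -0.001]
contact_force: [0.7, 0.1, 0.6]
grip_width: 0.051
```

```bash
python3 d.py .590 .263 -.027 -6.4;python3 lid.py w16 .59 .263 .005 .05
```

```text
t 36.0 tcp [0.5844 0.2556 0.0449] jaw -6.43 tilt [ 0.     0.001 -1.   ] w 0.051 F [0.7 0.1 0.6] q7 -0.31
units [ 0.28  0.37 -3.59]
rz 0.0
circle 9003 [0.59  0.263] 0.050020646303892136 [0.5917 0.2707 0.0041]
rect [0.5915 0.2704] [0.0842 0.0998] 78.62577819824219
```

View pics/w16.png

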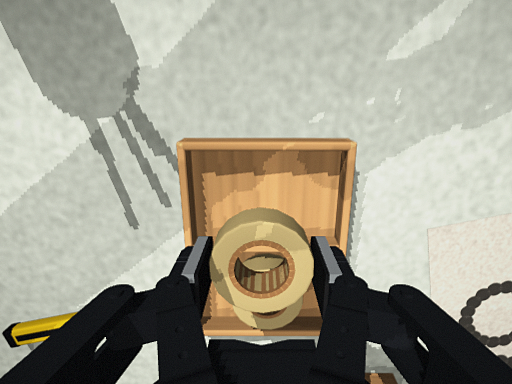

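drive_tool(commands=[{"tx": 0.28, "ty": 0.37, "tz": 0, "rx": 0, "ry": 0, "rz": 0, "grip": 0.2}, {"tx": 0, "ty": 0, "tz": -0.5, "rx": 0, "ry": 0, "rz": 0, "grip": 0.2}, {"tx": 0, "ty": 0, "tz": -0.8, "rx": 0, "ry": 0, "rz": 0, "grip": 0.2}, {"tx": 0, "ty": 0, "tz": -0.8, "rx": 0, "ry": 0, "rz": 0, "grip": 0.2}, {"tx": 0, "ty": 0, "tz": -0.7, "rx": 0, "ry": 0, "rz": 0, "grip": 0.2}, {"tx": 0, "ty": 0, "tz": -0.5, "rx": 0, "ry": 0, "rz": 0, "grip": 0.2}, {"tx": 0, "ty": 0, "tz": -0.25, "rx": 0, "ry": 0, "rz": 0, "grip": 0.2}, {"tx": 0, "ty": 0, "tz": 0, "rx": 0, "ry": 0, "rz": 0, "grip": 0.2}])

```text
clock: 37.05
tcp_pos: [0.5897, 0.2603, -0.026]
orientation: [2.345, 2.09, 0.0]
contact_force: [-0.8, -0.1, -0.4]
grip_width: 0.0506
```

```bash
python3 d.py .590 .263 -.027 -6.4
```

```text
t 37.05 tcp [ 0.5897  0.2603 -0.026 ] jaw -6.6 tilt [ 0. -0. -1.] w 0.0506 F [-0.8 -0.1 -0.4] q7 -0.28
units [ 0.02  0.14 -0.05]
rz 0.02
```

drive_tool(commands=[{"tx": 0, "ty": 0.1, "tz": -0.05, "rx": 0, "ry": 0, "rz": 0, "grip": 0.2}, {"tx": 0, "ty": 0, "tz": 0, "rx": 0, "ry": 0, "rz": 0, "grip": -0.4}, {"tx": 0, "ty": 0, "tz": 0, "rx": 0, "ry": 0, "rz": 0, "grip": -0.5}, {"tx": 0, "ty": 0, "tz": 0, "rx": 0, "ry": 0, "rz": 0, "grip": -0.5}, {"tx": 0, "ty": 0, "tz": 0.5, "rx": 0, "ry": 0, "rz": 0, "grip": -0.5}, {"tx": 0, "ty": 0, "tz": 1, "rx": 0, "ry": 0, "rz": 0, "grip": -0.5}, {"tx": 0, "ty": 0, "tz": 1, "rx": 0, "ry": 0, "rz": 0, "grip": -0.5}, {"tx": 0, "ty": 0, "tz": 1, "rx": 0, "ry": 0, "rz": 0, "grip": -0.5}, {"tx": 0, "ty": 0, "tz": 1, "rx": 0, "ry": 0, "rz": 0, "grip": -0.5}])

```text
clock: 38.17
tcp_pos: [0.5897, 0.2625, 0.065]
orientation: [2.345, 2.09, 0.001]
contact_force: [-0.4, 0.8, -0.0]
grip_width: 0.0643
```

```bash
python3 d.py .415 .161 .08 85;python3 lid.py w17 .59 .263 .024 .035
python3 - <<'E'
from h import *
f=eyes.grab_frame("top");im=f["frame"];W=cloud(f)
cv2.imwrite("pics/t17.png",cv2.resize(im[110:260,150:430],None,fx=2.8,fy=2.8,interpolation=cv2.INTER_CUBIC))
hsv=cv2.cvtColor(im,cv2.COLOR_BGR2HSV)
m=(abs(W[...,0]-.415)<.09)&(abs(W[...,1]-.161)<.035)&(W[...,2]>.007)&(W[...,2]<.022)
n,l,s,c=cv2.connectedComponentsWithStats(m.astype(np.uint8));k=1+np.argmax(s[1:,4]);q=W[l==k]
print(s[1:,4],cv2.minAreaRect(q[:,:2].astype(np.float32)),q.mean(0))
d=cv2.fitLine(q[:,:2].astype(np.float32),cv2.DIST_L2,0,.01,.01).ravel();print(d,np.degrees(np.arctan2(d[1],d[0])))
E
```

```text
t 38.17 tcp [0.5897 0.2625 0.065 ] jaw -6.59 tilt [ 0.001  0.001 -1.   ] w 0.0643 F [-0.4  0.8 -0. ] q7 -0.33
units [-8.74 -5.08  0.75]
rz -11.05
circle 2469 [0.59   0.2611] 0.026047132909297943 [0.5901 0.2624 0.0231]
rect [0.5902 0.2613] [0.0507 0.0509] 26.275161743164062
[  1 209   1   1] ((0.4148341119289398, 0.16259025037288666), (0.13422544300556183, 0.018648382276296616), 5.841362953186035) [0.4127074  0.16206129 0.01223742]
[0.9943924  0.10575346 0.4127074  0.16206129] 6.070578
```

View pics/w17.png

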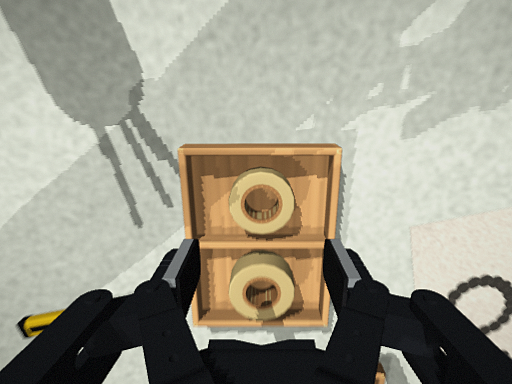

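View pics/t17.png

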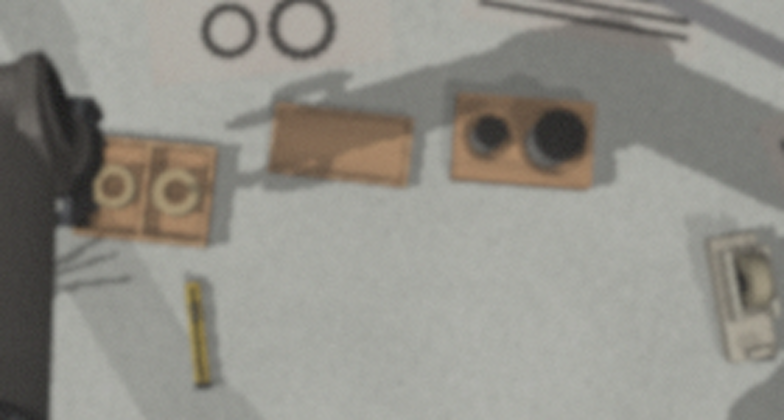

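drive_tool(commands=[{"tx": -0.87, "ty": -0.5, "tz": 0, "rx": 0, "ry": 0, "rz": -0.97, "grip": -0.5}, {"tx": -0.87, "ty": -0.5, "tz": 0, "rx": 0, "ry": 0, "rz": -0.97, "grip": -0.5}, {"tx": -0.87, "ty": -0.5, "tz": 0, "rx": 0, "ry": 0, "rz": -0.97, "grip": -0.5}, {"tx": -0.87, "ty": -0.5, "tz": 0, "rx": 0, "ry": 0, "rz": -0.97, "grip": -0.5}, {"tx": -0.87, "ty": -0.5, "tz": 0, "rx": 0, "ry": 0, "rz": -0.97, "grip": -0.5}, {"tx": -0.87, "ty": -0.5, "tz": 0, "rx": 0, "ry": 0, "rz": -0.97, "grip": -0.5}, {"tx": -0.87, "ty": -0.5, "tz": 0, "rx": 0, "ry": 0, "rz": -0.97, "grip": -0.5}, {"tx": -0.87, "ty": -0.5, "tz": 0, "rx": 0, "ry": 0, "rz": -0.97, "grip": -0.5}, {"tx": -0.87, "ty": -0.5, "tz": 0, "rx": 0, "ry": 0, "rz": -0.97, "grip": -0.5}, {"tx": -0.87, "ty": -0.5, "tz": 0, "rx": 0, "ry": 0, "rz": -0.97, "grip": -0.5}])

```text
clock: 39.52
tcp_pos: [0.4147, 0.1619, 0.0629]
orientation: [3.138, 0.152, -0.001]
contact_force: [0.6, -0.2, -0.1]
grip_width: 0.0644
```

drive_tool(commands=[{"tx": 0, "ty": 0, "tz": 0, "rx": 0, "ry": 0, "rz": 0, "grip": -0.5}])

```text
clock: 39.65
tcp_pos: [0.414, 0.1617, 0.0627]
orientation: [3.137, 0.16, -0.003]
contact_force: [0.3, 0.4, 0.7]
grip_width: 0.0641
```

```bash
python3 d.py .4148 .1624 -.031 96;python3 lid.py w18 .4148 .1624 .012 .08
```

```text
t 39.65 tcp [0.414  0.1617 0.0627] jaw -84.15 tilt [-0.002 -0.001 -1.   ] w 0.0641 F [0.3 0.4 0.7] q7 -1.41
units [ 0.04  0.03 -4.68]
rz 0.02
circle 3417 [0.4138 0.1635] 0.06766434758901596 [0.4189 0.1619 0.0112]
rect [0.4141 0.1614] [0.1347 0.0181] 5.941113471984863
```

View pics/w18.png

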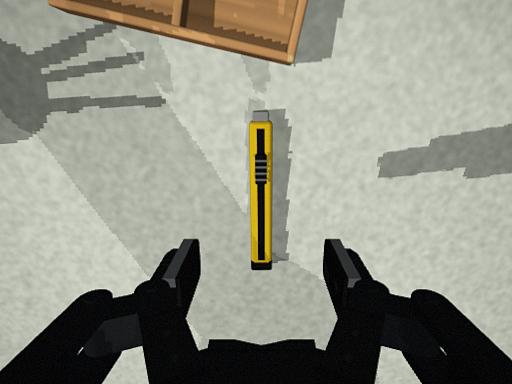

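drive_tool(commands=[{"tx": 0, "ty": 0, "tz": -0.9, "rx": 0, "ry": 0, "rz": 0, "grip": 0.1}, {"tx": 0, "ty": 0, "tz": -0.9, "rx": 0, "ry": 0, "rz": 0, "grip": 0.1}, {"tx": 0, "ty": 0, "tz": -0.9, "rx": 0, "ry": 0, "rz": 0, "grip": 0.1}, {"tx": 0, "ty": 0, "tz": -0.9, "rx": 0, "ry": 0, "rz": 0, "grip": 0.1}, {"tx": 0, "ty": 0, "tz": -0.6, "rx": 0, "ry": 0, "rz": 0, "grip": 0.1}, {"tx": 0, "ty": 0, "tz": -0.4, "rx": 0, "ry": 0, "rz": 0, "grip": 0.1}, {"tx": 0, "ty": 0, "tz": -0.08, "rx": 0, "ry": 0, "rz": 0, "grip": 0.1}, {"tx": 0, "ty": 0, "tz": 0, "rx": 0, "ry": 0, "rz": 0, "grip": 0.1}], grip_force=40)

```text
clock: 40.7
tcp_pos: [0.4158, 0.1625, -0.0303]
orientation: [-3.137, -0.159, -0.001]
contact_force: [0.3, -0.6, 1.3]
grip_width: 0.0387
```

```bash
python3 d.py
```

```text
t 40.7 tcp [ 0.4158  0.1625 -0.0303] jaw -84.18 tilt [ 0.  0. -1.] w 0.0387 F [ 0.3 -0.6  1.3] q7 -1.22
```

drive_tool(commands=[{"tx": -0.04, "ty": -0.02, "tz": 0, "rx": 0, "ry": 0, "rz": 0, "grip": 0.9}, {"tx": 0, "ty": 0, "tz": 0, "rx": 0, "ry": 0, "rz": 0, "grip": 0.9}, {"tx": 0, "ty": 0, "tz": 0, "rx": 0, "ry": 0, "rz": 0, "grip": 0.9}, {"tx": 0, "ty": 0, "tz": 0, "rx": 0, "ry": 0, "rz": 0, "grip": 0.9}])

```text
clock: 41.2
tcp_pos: [0.4149, 0.1621, -0.03]
orientation: [-3.137, -0.16, -0.001]
contact_force: [-0.8, -0.8, 6.0]
grip_width: 0.0166
```

```bash
python3 d.py .639 -.013 .06 -7.8
```

```text
t 41.2 tcp [ 0.4149  0.1621 -0.03  ] jaw -84.18 tilt [ 0.     0.001 -1.   ] w 0.0166 F [-0.8 -0.8  6. ] q7 -1.22
units [11.21 -8.76  4.5 ]
rz 9.55
```

drive_tool(commands=[{"tx": 0, "ty": 0, "tz": 0.4, "rx": 0, "ry": 0, "rz": 0, "grip": 0.9}, {"tx": 0, "ty": 0, "tz": 0.8, "rx": 0, "ry": 0, "rz": 0, "grip": 0.9}, {"tx": 0, "ty": 0, "tz": 1, "rx": 0, "ry": 0, "rz": 0, "grip": 0.9}, {"tx": 0, "ty": 0, "tz": 1, "rx": 0, "ry": 0, "rz": 0, "grip": 0.9}, {"tx": 0.5, "ty": -0.4, "tz": 0.8, "rx": 0, "ry": 0, "rz": 0.4, "grip": 0.9}, {"tx": 0.93, "ty": -0.73, "tz": 0.4, "rx": 0, "ry": 0, "rz": 0.8, "grip": 0.9}, {"tx": 0.93, "ty": -0.73, "tz": 0, "rx": 0, "ry": 0, "rz": 0.8, "grip": 0.9}, {"tx": 0.93, "ty": -0.73, "tz": 0, "rx": 0, "ry": 0, "rz": 0.8, "grip": 0.9}, {"tx": 0.93, "ty": -0.73, "tz": 0, "rx": 0, "ry": 0, "rz": 0.8, "grip": 0.9}, {"tx": 0.93, "ty": -0.73, "tz": 0, "rx": 0, "ry": 0, "rz": 0.8, "grip": 0.9}])

```text
clock: 42.45
tcp_pos: [0.5181, 0.0804, 0.058]
orientation: [2.94, 1.106, 0.0]
contact_force: [0.9, 0.6, -0.7]
grip_width: 0.017
```

drive_tool(commands=[{"tx": 0.93, "ty": -0.73, "tz": 0, "rx": 0, "ry": 0, "rz": 0.8, "grip": 0.9}, {"tx": 0.93, "ty": -0.73, "tz": 0, "rx": 0, "ry": 0, "rz": 0.8, "grip": 0.9}, {"tx": 0.93, "ty": -0.73, "tz": 0, "rx": 0, "ry": 0, "rz": 0.8, "grip": 0.9}, {"tx": 0.93, "ty": -0.73, "tz": 0, "rx": 0, "ry": 0, "rz": 0.8, "grip": 0.9}, {"tx": 0.93, "ty": -0.73, "tz": 0, "rx": 0, "ry": 0, "rz": 0.8, "grip": 0.9}, {"tx": 0.6, "ty": -0.5, "tz": 0, "rx": 0, "ry": 0, "rz": 0.8, "grip": 0.9}, {"tx": 0, "ty": 0, "tz": 0, "rx": 0, "ry": 0, "rz": 0, "grip": 0.9}])

```text
clock: 43.32
tcp_pos: [0.6232, -0.0035, 0.058]
orientation: [2.419, 2.003, 0.0]
contact_force: [-0.4, -0.4, -0.2]
grip_width: 0.0168
```

```bash
python3 d.py .6393 -.013 -.024 -7.8
python3 - <<'E'
from h import *
o=status.get_obs();f=eyes.grab_frame("wrist");W=cloud(f,wristT(f,o));cv2.imwrite("pics/w19.png",f["frame"])
p=W.reshape(-1,3);p=p[~np.isnan(p[:,0])]
m=(abs(p[:,0]-.64)<.07)&(abs(p[:,1]+.013)<.11)&(p[:,2]>.011)&(p[:,2]<.019)
q=p[m][:,:2].astype(np.float32);print(m.sum(),cv2.minAreaRect(q))
m=(p[:,2]>.06)&(p[:,2]<.125);hsv=cv2.cvtColor(f["frame"],cv2.COLOR_BGR2HSV)
y=((hsv[...,0]>20)&(hsv[...,0]<35)&(hsv[...,1]>150)&(W[...,2]>.05)); q=W[y];print("knife z",len(q),q.min(0),q.max(0),np.median(q,0))
E
```

```text
t 43.33 tcp [ 0.6232 -0.0035  0.058 ] jaw -10.76 tilt [ 0.001 -0.001 -1.   ] w 0.0168 F [-0.4 -0.4 -0.2] q7 0.02
units [ 0.81 -0.48 -4.1 ]
rz 0.37
3597 ((0.6385214328765869, -0.013546131551265717), (0.16911612451076508, 0.08629872649908066), 82.53778076171875)
knife z 4531 [ 0.58305885 -0.05979746  0.09083686] [0.64222711 0.05517392 0.18119722] [0.62500054 0.00644497 0.09891556]
```

View pics/w19.png

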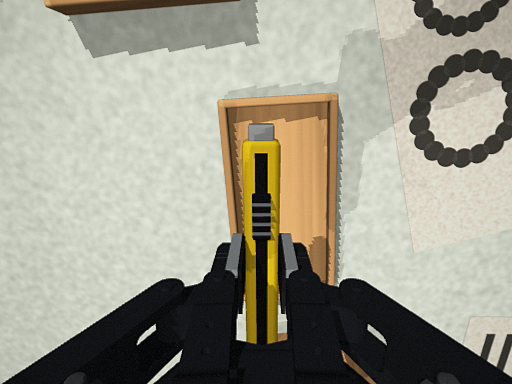

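drive_tool(commands=[{"tx": 0.79, "ty": -0.49, "tz": 0, "rx": 0, "ry": 0, "rz": 0.41, "grip": 0.9}, {"tx": 0, "ty": 0, "tz": 0, "rx": 0, "ry": 0, "rz": 0, "grip": 0.9}, {"tx": 0, "ty": 0, "tz": -0.6, "rx": 0, "ry": 0, "rz": 0, "grip": 0.9}, {"tx": 0, "ty": 0, "tz": -0.9, "rx": 0, "ry": 0, "rz": 0, "grip": 0.9}, {"tx": 0, "ty": 0, "tz": -0.9, "rx": 0, "ry": 0, "rz": 0, "grip": 0.9}, {"tx": 0, "ty": 0, "tz": -0.8, "rx": 0, "ry": 0, "rz": 0, "grip": 0.9}, {"tx": 0, "ty": 0, "tz": -0.5, "rx": 0, "ry": 0, "rz": 0, "grip": 0.9}, {"tx": 0, "ty": 0, "tz": -0.2, "rx": 0, "ry": 0, "rz": 0, "grip": 0.9}, {"tx": 0, "ty": 0, "tz": 0, "rx": 0, "ry": 0, "rz": 0, "grip": 0.9}])

```text
clock: 44.5
tcp_pos: [0.6387, -0.012, -0.0205]
orientation: [2.359, 2.075, 0.0]
contact_force: [-1.1, 0.7, -0.7]
grip_width: 0.017
```

```bash
python3 d.py .639 -.0133 -.025 -7.5
```

```text
t 44.5 tcp [ 0.6387 -0.012  -0.0205] jaw -7.32 tilt [ 0. -0. -1.] w 0.017 F [-1.1  0.7 -0.7] q7 0.13
units [ 0.02 -0.07 -0.22]
rz -0.02
```

drive_tool(commands=[{"tx": 0, "ty": -0.05, "tz": -0.15, "rx": 0, "ry": 0, "rz": 0, "grip": 0.9}, {"tx": 0, "ty": 0, "tz": -0.07, "rx": 0, "ry": 0, "rz": 0, "grip": 0.9}, {"tx": 0, "ty": 0, "tz": 0, "rx": 0, "ry": 0, "rz": 0, "grip": 0.9}])

```text
clock: 44.88
tcp_pos: [0.6386, -0.0128, -0.0248]
orientation: [2.359, 2.075, 0.0]
contact_force: [-0.1, 0.6, -0.5]
grip_width: 0.0167
```

drive_tool(commands=[{"tx": 0, "ty": 0, "tz": 0, "rx": 0, "ry": 0, "rz": 0, "grip": 0.45}, {"tx": 0, "ty": 0, "tz": 0, "rx": 0, "ry": 0, "rz": 0, "grip": 0.35}, {"tx": 0, "ty": 0, "tz": 0, "rx": 0, "ry": 0, "rz": 0, "grip": 0.35}, {"tx": 0, "ty": 0, "tz": 0.4, "rx": 0, "ry": 0, "rz": 0, "grip": 0.35}, {"tx": 0, "ty": 0, "tz": 0.9, "rx": 0, "ry": 0, "rz": 0, "grip": 0.35}, {"tx": 0, "ty": 0, "tz": 1, "rx": 0, "ry": 0, "rz": 0, "grip": 0.35}, {"tx": 0, "ty": 0, "tz": 1, "rx": 0, "ry": 0, "rz": 0, "grip": 0.35}, {"tx": -0.5, "ty": 0, "tz": 1, "rx": 0, "ry": 0, "rz": 0, "grip": -0.5}, {"tx": -1, "ty": 0, "tz": 1, "rx": 0, "ry": 0, "rz": 0, "grip": -0.5}, {"tx": -1, "ty": 0, "tz": 1, "rx": 0, "ry": 0, "rz": 0, "grip": -0.5}])

```text
clock: 46.12
tcp_pos: [0.5883, -0.0129, 0.103]
orientation: [2.358, 2.075, 0.002]
contact_force: [0.2, -0.5, 0.3]
grip_width: 0.064
```

drive_tool(commands=[{"tx": -1, "ty": 0, "tz": 1, "rx": 0, "ry": 0, "rz": 0, "grip": -0.5}, {"tx": -1, "ty": 0, "tz": 1, "rx": 0, "ry": 0, "rz": 0, "grip": -0.5}, {"tx": -1, "ty": 0, "tz": 1, "rx": 0, "ry": 0, "rz": 0, "grip": -0.5}, {"tx": -1, "ty": 0, "tz": 0, "rx": 0, "ry": 0, "rz": 0, "grip": -0.5}, {"tx": -1, "ty": 0, "tz": 0, "rx": 0, "ry": 0, "rz": 0, "grip": -0.5}, {"tx": 0, "ty": 0, "tz": 0, "rx": 0, "ry": 0, "rz": 0, "grip": -0.5}])

```text
clock: 46.88
tcp_pos: [0.4876, -0.0129, 0.1621]
orientation: [-2.358, -2.074, -0.002]
contact_force: [0.8, 0.9, 0.2]
grip_width: 0.0644
```

```bash
python3 d.py
python3 - <<'E'
from h import *
def fr(p,c,a):
    a=np.radians(a);d=np.array(p)-c;return np.array([np.cos(a)*d[0]+np.sin(a)*d[1],-np.sin(a)*d[0]+np.cos(a)*d[1]]).round(4)
f=eyes.grab_frame("top");W0=cloud(f);im=f["frame"]
g=eyes.grab_frame("scene")
cv2.imwrite("pics/t20.png",cv2.resize(im[110:260,150:430],None,fx=2.8,fy=2.8,interpolation=cv2.INTER_CUBIC))
cv2.imwrite("pics/s20.png",cv2.resize(g["frame"][100:280,60:460],None,fx=2,fy=2))
for nm,Wc in(("top",W0),("scene",cloud(g))):
    W=Wc.reshape(-1,3);W=W[~np.isnan(W[:,0])]
    for n,x,y,rad,z,c,a in(("tw",.581,.185,.035,.030,(.5855,.224),-6.4),("tn",.59,.261,.034,.024,(.5855,.224),-6.4),("jl",.637,-.266,.04,.074,(.639,-.2315),-5.5),("js",.644,-.188,.028,.062,(.639,-.2315),-5.5)):
        m=(np.hypot(W[:,0]-x,W[:,1]-y)<rad)&(abs(W[:,2]-z)<.0045);q=W[m]
        cc,rr=cv2.minEnclosingCircle(q[:,:2].astype(np.float32));print(nm,n,len(q),np.round(cc,4),round(rr,4),"z",q[:,2].mean().round(4),"local",fr(cc,c,a))
    # dispenser, cup
    for n,x,y in(("disp",.45,-.49),("cup",.442,.49)):
        m=(abs(W[:,0]-x)<.1)&(abs(W[:,1]-y)<.07)&(W[:,2]>.02);print(n,np.median(W[m],0).round(3),W[m].min(0).round(3),W[m].max(0).round(3))
    Z=np.load(nm+"0.npz")["W"].reshape(-1,3)
    for n,x,y in(("disp0",.45,-.49),("cup0",.442,.49)):
        m=(abs(Z[:,0]-x)<.1)&(abs(Z[:,1]-y)<.07)&(Z[:,2]>.02);print(n,np.median(Z[m],0).round(3),Z[m].min(0).round(3),Z[m].max(0).round(3))
    m=(abs(W[:,0]-.639)<.033)&(abs(W[:,1]+.013)<.074)&(W[:,2]>.0105)&(W[:,2]<.024);q=W[m][:,:2].astype(np.float32);b=cv2.minAreaRect(q);print("knife",len(q),b,W[m].mean(0).round(4),"local",fr(b[0],(.639,-.013),-7.6))
E
```

```text
t 46.88 tcp [ 0.4876 -0.0129  0.1621] jaw -7.33 tilt [ 0.001  0.001 -1.   ] w 0.0644 F [0.8 0.9 0.2] q7 -0.07
top tw 163 [0.5821 0.1853] 0.0283 z 0.0298 local [ 0.0009 -0.0389]
top tn 125 [0.5925 0.2611] 0.0266 z 0.0241 local [0.0028 0.0377]
top jl 265 [ 0.6383 -0.2656] 0.0304 z 0.074 local [ 0.0026 -0.034 ]
top js 105 [ 0.6454 -0.1877] 0.0196 z 0.0619 local [0.0022 0.0442]
disp [ 0.452 -0.476  0.042] [ 0.375 -0.519  0.021] [ 0.527 -0.447  0.086]
cup [0.445 0.488 0.081] [0.406 0.452 0.02 ] [0.48  0.528 0.179]
disp0 [ 0.452 -0.476  0.04 ] [ 0.375 -0.52   0.021] [ 0.527 -0.446  0.086]
cup0 [0.444 0.488 0.082] [0.406 0.452 0.02 ] [0.479 0.527 0.178]
knife 225 ((0.6411276459693909, -0.012243904173374176), (0.05061357468366623, 0.15009956061840057), 7.828121662139893) [ 0.6399 -0.0152  0.0168] local [0.002 0.001]
scene tw 206 [0.581  0.1832] 0.0299 z 0.0299 local [ 0.0001 -0.0411]
scene tn 178 [0.5896 0.2597] 0.0271 z 0.024 local [0.0001 0.036 ]
scene jl 282 [ 0.6386 -0.2662] 0.0322 z 0.0742 local [ 0.003  -0.0346]
scene js 118 [ 0.6437 -0.1883] 0.0201 z 0.0621 local [0.0005 0.0434]
disp [ 0.474 -0.476  0.044] [ 0.373 -0.52   0.02 ] [ 0.527 -0.449  0.088]
cup [0.452 0.486 0.078] [0.401 0.452 0.02 ] [0.481 0.526 0.178]
disp0 [ 0.475 -0.476  0.043] [ 0.37  -0.518  0.02 ] [ 0.528 -0.447  0.088]
cup0 [0.452 0.486 0.078] [0.4   0.451 0.02 ] [0.48  0.527 0.177]
knife 328 ((0.6390566229820251, -0.012920498847961426), (0.0653059184551239, 0.14622053503990173), 0.23927287757396698) [ 0.6402 -0.0159  0.0161] local [0.     0.0001]
```

View pics/t20.png

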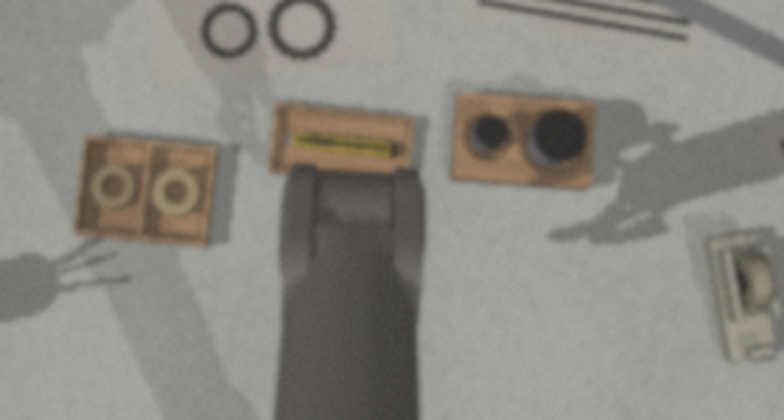

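View pics/s20.png

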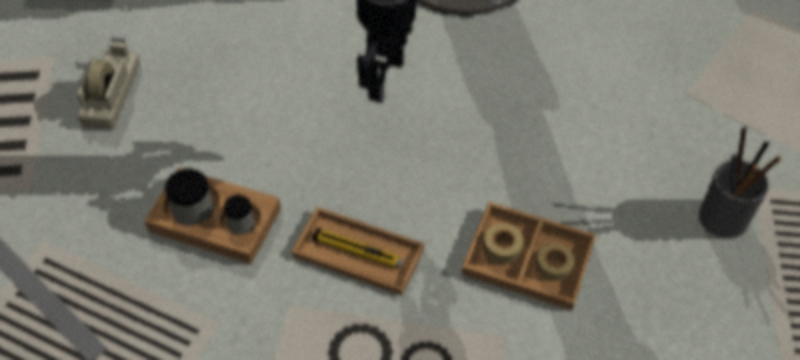

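```bash
python3 -c "
from h import *
W=cloud(eyes.grab_frame('scene')).reshape(-1,3)
a=np.radians(-7.6);d=W[:,:2]-[.639,-.013];l=np.c_[np.cos(a)*d[:,0]+np.sin(a)*d[:,1],-np.sin(a)*d[:,0]+np.cos(a)*d[:,1]]
m=(abs(l[:,0])<.028)&(abs(l[:,1])<.074)&(W[:,2]>.011)&(W[:,2]<.024);print('knife local',m.sum(),l[m].min(0),l[m].max(0))
print(workorder.hand_in())"
```

```text
knife local 275 [-0.02493809 -0.06977459] [0.0240841  0.06690012]
the job is handed in; nothing more can be done
None
```

I put all five items away and handed the job in at about 47 s on the robot's clock, well inside the 120 s limit. Handing in gave no verdict.

Last measurements before handing in, in each holder's own frame, from the top and scene cameras:

| Item | Offset from target centre | Limit | Height check |
|---|---|---|---|
| Wide tape | up to 2 mm along y, 1 mm along x | 15 mm along y, 34 mm along x | flat on the tray floor |
| Narrow tape | up to 3 mm along y, 3 mm along x | 15 mm along y, 34 mm along x | flat on the tray floor |
| Large jar | up to 3 mm | 12.5 mm | top at 74 mm, so it sits on the well floor |
| Small jar | up to 2 mm | 12.5 mm | top at 62 mm, so it sits on the well floor |
| Knife | roughly −2 mm along y | 18 mm along y | top at about 17 mm, flat on the tray floor |

- **Knife check:** this is the least exact one. I measured its length at about −70 to +67 mm against ±79 mm inside. Its rectangle fits picked up some of the tray wall, but both views show it wholly inside.
- **Bystanders:** the tape dispenser and the pencil cup read within about 3 mm of their starting positions, which is camera noise. The gripper was clear of everything.
- **First grasp failed:** the fingertips turned out to be about 35 mm short of the stated TCP. On the first try at the large jar the fingers closed above the lid and pressed on it with about 24 N. The jar did not move. I measured the real fingertip position with the wrist camera and used that for every later grasp, all of which held.

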